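# Hang the ear defenders up to dry, each with its own kind

### The job

Put the washed ear defenders up to dry: hang every pair that stands on the bench astride the rail, upright, on the same side of the rail's middle post as the pair of its own kind that already hangs there (round cups with round cups, rectangular with rectangular). Steel pipe saddles left hanging on the rail do not belong there: put each one in the wooden box. When all of that is in place, and not before, switch the blower on by pushing its lever all the way over; leave the two hanging pairs on the rail and do not push the other things on the bench about.

Things in the scene. Friction and masses are not known exactly. Their poses are not given: they have to be found in the camera images.
- rail: Fixed round steel bar, 16 mm thick, 556 mm long, along its own y, top 153 mm above the bench. Origin: on the bench under the middle. 16 mm posts at y = -270, 0, +270 mm, feet 120 x 30 x 10 mm; the middle post stands 18 mm proud of the bar and divides the rail into two sides (y > 0, y < 0), each with room for three pairs at 75 mm pitch.
- hung_round: On the rail: shows the side for its kind; stays. Ear defenders, ROUND cups 60 mm across, 34 thick; 240 g, 144 wide, 76 mm between cups. Origin: midway between the cups' soles; x: cup to cup, y: across the band, z up. Under the crown a V groove (40 mm wide, 20 deep, apex z 130 mm) nests on the rail (apex 3 mm above its top). Grip the sleeve on the crown: 52 (x) by 24 mm (y), z 130-152 mm.
- hung_slim: On the rail: shows the side for its kind; stays. Ear defenders, RECTANGULAR cups 48 x 56 mm, 18 thick; 200 g, 143 wide, 86 mm between cups. Origin: midway between the cups' soles; x: cup to cup, y: across the band, z up. Under the crown a V groove (40 mm wide, 20 deep, apex z 130 mm) nests on the rail (apex 3 mm above its top). Grip the sleeve on the crown: 52 (x) by 24 mm (y), z 130-152 mm.
- round_1: To hang up; stands on its cups, or absent. Ear defenders, ROUND cups 60 mm across, 34 thick; 240 g, 144 wide, 76 mm between cups. Origin: midway between the cups' soles; x: cup to cup, y: across the band, z up. Under the crown a V groove (40 mm wide, 20 deep, apex z 130 mm) nests on the rail (apex 3 mm above its top). Grip the sleeve on the crown: 52 (x) by 24 mm (y), z 130-152 mm.
- round_2: To hang up; stands on its cups, or absent. Ear defenders, ROUND cups 60 mm across, 34 thick; 240 g, 144 wide, 76 mm between cups. Origin: midway between the cups' soles; x: cup to cup, y: across the band, z up. Under the crown a V groove (40 mm wide, 20 deep, apex z 130 mm) nests on the rail (apex 3 mm above its top). Grip the sleeve on the crown: 52 (x) by 24 mm (y), z 130-152 mm.
- slim_1: To hang up; stands on its cups, or absent. Ear defenders, RECTANGULAR cups 48 x 56 mm, 18 thick; 200 g, 143 wide, 86 mm between cups. Origin: midway between the cups' soles; x: cup to cup, y: across the band, z up. Under the crown a V groove (40 mm wide, 20 deep, apex z 130 mm) nests on the rail (apex 3 mm above its top). Grip the sleeve on the crown: 52 (x) by 24 mm (y), z 130-152 mm.
- slim_2: To hang up; stands on its cups, or absent. Ear defenders, RECTANGULAR cups 48 x 56 mm, 18 thick; 200 g, 143 wide, 86 mm between cups. Origin: midway between the cups' soles; x: cup to cup, y: across the band, z up. Under the crown a V groove (40 mm wide, 20 deep, apex z 130 mm) nests on the rail (apex 3 mm above its top). Grip the sleeve on the crown: 52 (x) by 24 mm (y), z 130-152 mm.
- saddle_1: Steel pipe saddle hanging on the rail, or absent; belongs in the box. Inverted U of 5 mm flat bar, 80 mm wide (x), 30 mm deep (y), legs 70 mm long, 250 g. Origin: midway between the legs' lower ends; the crown's underside, on the bar, is at z 70 mm. Grip the 24 mm square bolt head on top, z 75 to 97 mm.
- saddle_2: Steel pipe saddle hanging on the rail, or absent; belongs in the box. Inverted U of 5 mm flat bar, 80 mm wide (x), 30 mm deep (y), legs 70 mm long, 250 g. Origin: midway between the legs' lower ends; the crown's underside, on the bar, is at z 70 mm. Grip the 24 mm square bolt head on top, z 75 to 97 mm.
- wooden_box: Fixed open wooden box 160 mm (x) by 180 mm (y), 60 mm high, walls 8 mm, floor 8 mm. Origin: on the bench, under its centre. Room for both saddles side by side (along its y).
- blower: Fixed grey blower housing 130 (x) by 120 (y) by 60 mm high with the switch on top. Origin: on the bench under its centre. Its x axis is the direction in which the lever is pushed to switch on.
- switch (a joint): Blower lever: 0 = off, leaning 0.5 rad towards the blower's -x; 1.0 = fully on, leaning 0.5 rad towards +x. 70 mm long, pivot 82 mm above the bench over the blower's origin, axis along the blower's y. Stays where it is left (about 0.06 N m of friction).
- switch_tip (a point): Centre of the 26 mm black ball at the lever's end.
- tape_roll: Bystander: roll of paper tape, 90 mm across, 48 mm high, beyond the work.
- multimeter: Bystander: black multimeter, 150 x 75 x 34 mm, lying flat behind the rail.
- screwdriver: Bystander: screwdriver lying on the bench.
Mind the look-alikes: they are no part of the job. Leave any red look-alike of the hung_slim alone.

How it is judged:
By the outcome, as a careful person would: the job done as asked, in the order asked, and still so for the second after the job is handed in, with the robot touching nothing.
Of round_1, round_2, slim_1, slim_2 only 2 to 4 are there at a start; the rules pass over those that are not, and their reading is None.
Of saddle_1, saddle_2 only 1 to 2 are there at a start; the rules pass over those that are not, and their reading is None.
At some moment in a run one of round_1, round_2, slim_1, slim_2 may be knocked a few centimetres aside while the robot is not near it.
It also fails if it takes over 210 s, if anything falls off the work surface, if the arm or the gripper's body presses on something with over 40 N, if the wrist force passes 120 N, or if a joint passes its speed limit or range.

### The arm

A 6-joint arm with a two-finger parallel gripper is mounted at the origin on the work surface. World frame = base frame: x ahead of the robot, y to its left, z up, the work surface at z = 0. Lengths are in mm, angles in rad, forces in N, time in s.
With the tool pointing down it reaches from about 400 to 925 mm from the base axis. Payload 12.5 kg.
Tool frame: the origin (TCP) lies midway between the tips of the shut fingers; the grasp point (between the pads) lies 19 mm behind it; x points along the fingers, y is the direction in which the jaws open and shut, and the axes are right-handed (so a half turn about x gives the same grasp; the last joint's range is limited). The gripper opens to 95 mm and grips with 3 to 60 N. Pads are 20 mm wide; open, the fingers measure 119 mm over their backs; the gripper's body (75 mm by 180 mm) begins 59 mm behind the grasp point.
Start: joints at [-1.233, 0.491, 1.559, -0, 1.092, -0.106], TCP at [268.383, -564.462, 214.661] pointing down, gripper open.
Joint ranges: [-3.1, 3.1], [-0.84, 2.19], [0.05, 2.79], [-1.13, 4.28], [0.06, 2.93], [-2.69, 2.69]. Speed limits (rad/s): [2.22, 2.22, 2.79, 3.14, 3.14, 3.14].

### API

Orientations are given as [roll, pitch, yaw] about the fixed x, y, z axes, in that order (R = Rz(yaw) Ry(pitch) Rx(roll)).
In Python, from cell import state, read_camera, job_done gives the robot as it stands.
- The arm moves only by the tool move_arm, never from a script. Its argument "targets" is a list of rows, each a list of 7 numbers: the shift along the world's x, y, z in m, then the turn, a rotation vector about the world's x, y, z in degrees, then the gripper's target within -1 to 1 (fully open at 1, half-way at 0, shut at -1). In form: [[dx, dy, dz, wx, wy, wz, hand], ...]. A call has 1 to 10 rows; each row is the pose to reach, as a shift and turn from the pose commanded when the call began; what a row does not reach only later rows make up. A row lasts 1/10 s, in which the tool goes at most 50 mm and 8.59 degrees, less where a joint would pass 70% of its speed; a pose out of reach is approached as far as the arm can. A call with a gripper value outside its range is refused whole. The fingers move at their own pace and stop on an object; the grip force is fixed at half the most. Time passes only in rows, so rows that repeat a pose let the fingers close. It gives the time, the measured TCP pose, the force and the opening at its end, in the units of the state.
- state(): the state, without advancing time (a new reading comes with each control period).
- read_camera(name): name is "scene" or "top"; returns a dict with "img" (384x512x3 uint8, blue, green, red), "mtx" (3x3 intrinsics, pixels), "k1" (the pictures are not rectified: a ray, as slopes to the right and down, at radius r is drawn at 1 + k1 r^2 times it, then the intrinsics apply), "cam_to_world" (4x4, takes a point from camera to world coordinates). Camera axes: x right, y up, looking along -z (the intrinsics and any distortion apply to the point x, -y, -z); pixel columns grow to the right and rows downward; lengths in mm; the calibration is good to about 2 mm. A picture is of the moment at which its call begins. There is no depth.
- job_done(): hands the job in, once; it reports no verdict.
The state is a dict: "t": time; "joints": joint angles; "qvel": joint speeds; "tau": joint torques, N m; "eef_pos": TCP position; "tcp_rot": TCP orientation; "ft_force": force on the tool from outside, world axes, zero at the start; "moment": the same for the moment, N m; "opening": opening from 0.0 (shut) to 1.0 (fully open).
Only numpy, scipy, OpenCV 4.12 (cv2) and the standard library are available. Lean on these libraries where they do the work, as an engineer would, in place of code of your own. Each camera call takes 0.05 s, during which the arm holds its last target.

## Working session

There is one attempt and no reset: what is moved stays moved. The work goes in short steps, Python scripts to look and compute and a tool call to move; the robot and the scene stay as the last step left them, time stands still between calls to the robot, and variables do not carry over. Pictures are saved under pics/ and viewed, and the job is handed in when it is done.

Besides the shell and the picture viewer there is one more tool, called after "Emit:" in YAML: its name, and indented under it one key for each argument. move_arm: Moves the arm, as the interface text tells. Its arguments: {"type":"object","properties":{"targets":{"type":"array"}},"required":["targets"]}

```bash
mkdir -p pics; ls
cat > h.py <<'E'
import numpy as np, cv2
from cell import state, read_camera, job_done
def snap(name,tag):
    c=read_camera(name); cv2.imwrite(f'pics/{tag}.png',c['img']); np.save(f'pics/{tag}.npy',c,allow_pickle=True); return c
def load(tag): return np.load(f'pics/{tag}.npy',allow_pickle=True).item()
def ray(c,u,v):
    K=np.array(c['mtx'],float); d=cv2.undistortPoints(np.array([[[u,v]]],float),K,np.array([c['k1'],0,0,0,0.]))[0,0]
    T=np.array(c['cam_to_world']); r=T[:3,:3]@np.array([d[0],-d[1],-1]); return T[:3,3],r
def onz(c,u,v,z):
    o,r=ray(c,u,v); return o+r*(z-o[2])/r[2]
def proj(c,p):
    T=np.array(c['cam_to_world']); q=T[:3,:3].T@(np.array(p,float)-T[:3,3]); x,y=q[0]/-q[2],-q[1]/-q[2]
    s=1+c['k1']*(x*x+y*y); K=np.array(c['mtx']); return K[0,0]*x*s+K[0,2],K[1,1]*y*s+K[1,2]
def tri(c1,p1,c2,p2):
    o1,d1=ray(c1,*p1);o2,d2=ray(c2,*p2);A=np.stack([d1,-d2],1);s=np.linalg.lstsq(A,o2-o1,rcond=None)[0]
    a=o1+s[0]*d1;b=o2+s[1]*d2;return (a+b)/2,np.linalg.norm(a-b)
E
python3 - <<'E'
from h import *
for n in('scene','top'):
    c=snap(n,n+'0'); print(n,c['mtx'],c['k1'],np.round(c['cam_to_world'],3))
    cv2.imwrite(f'pics/{n}0b.png',cv2.resize(c['img'],(800,600),interpolation=cv2.INTER_CUBIC))
print(state())
E
```

```text
pics
scene [[420.75394723   0.         249.04430187]
 [  0.         420.75394723 195.01865633]
 [  0.           0.           1.        ]] -0.111874968728735 [[ 7.530000e-01 -5.360000e-01  3.820000e-01  1.041590e+03]
 [ 6.580000e-01  6.010000e-01 -4.530000e-01 -5.350850e+02]
 [ 1.300000e-02  5.930000e-01  8.050000e-01  1.045634e+03]
 [ 0.000000e+00  0.000000e+00  0.000000e+00  1.000000e+00]]
top [[498.81214455   0.         244.38865502]
 [  0.         498.81214455 182.44901548]
 [  0.           0.           1.        ]] -0.22064123657476173 [[ 4.000000e-03  9.970000e-01 -7.400000e-02  4.842830e+02]
 [-1.000000e+00  4.000000e-03  1.000000e-03  1.339200e+01]
 [ 1.000000e-03  7.400000e-02  9.970000e-01  1.486852e+03]
 [ 0.000000e+00  0.000000e+00  0.000000e+00  1.000000e+00]]
{'t': 0.1, 'joints': array([-1.23260566e+00,  4.91474811e-01,  1.55936148e+00, -2.25512026e-06,
        1.09168709e+00, -1.05564996e-01]), 'qvel': array([-0.00082752, -0.00136738, -0.00099531, -0.00034478, -0.00207404,
        0.00075391]), 'tau': array([ 2.30397192e-03, -6.13625479e+01, -2.58605576e+01,  6.93773618e-02,
        4.70225536e-02, -5.11996939e-05]), 'eef_pos': array([ 268.30760676, -564.25892788,  214.14469153]), 'tcp_rot': array([-1.67421221,  1.5698656 ,  1.91113715]), 'ft_force': array([-0.48999202,  0.01389722,  0.12956236]), 'moment': array([0.01371522, 0.05287509, 0.01904861]), 'opening': 1.0013049716938753}
```

View pics/scene0b.png

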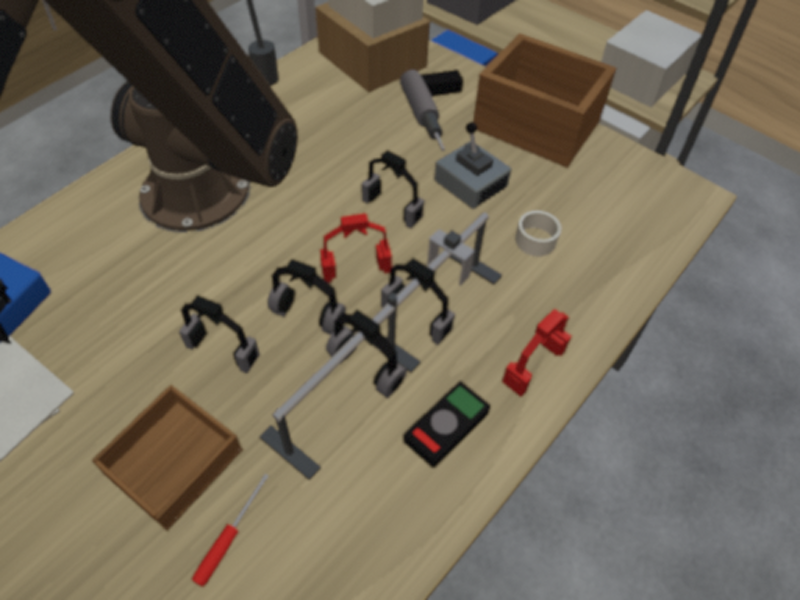

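View pics/top0b.png

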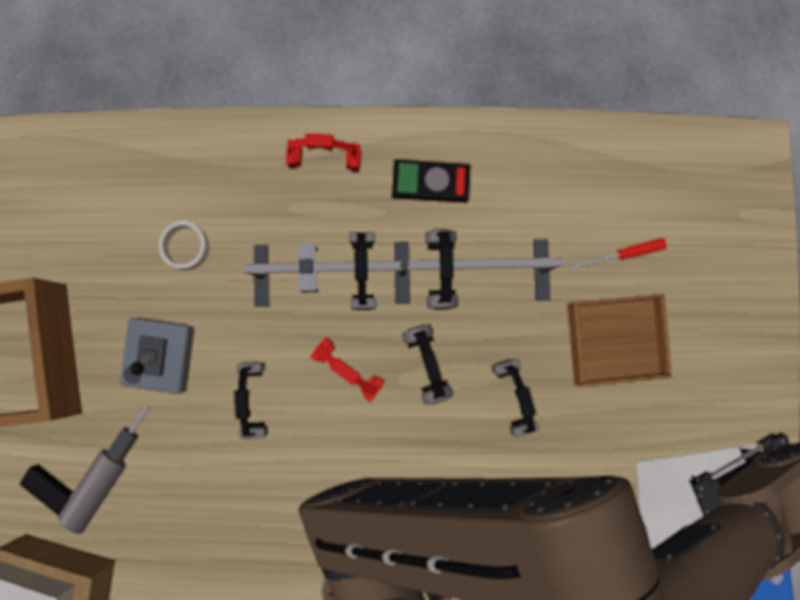

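Run:
```python
from h import *
c=load('scene0')['img'];t=load('top0')['img']
cv2.imwrite('pics/sz.png',cv2.resize(c[90:260,105:325],(792,612))[:600])
cv2.imwrite('pics/tz.png',cv2.resize(t[140:290,145:365],(792,540),interpolation=cv2.INTER_CUBIC))
cv2.imwrite('pics/tz2.png',cv2.resize(t[180:290,60:180],(720,600)[:2],interpolation=cv2.INTER_CUBIC))
```

```text
(no output)
```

View pics/sz.png

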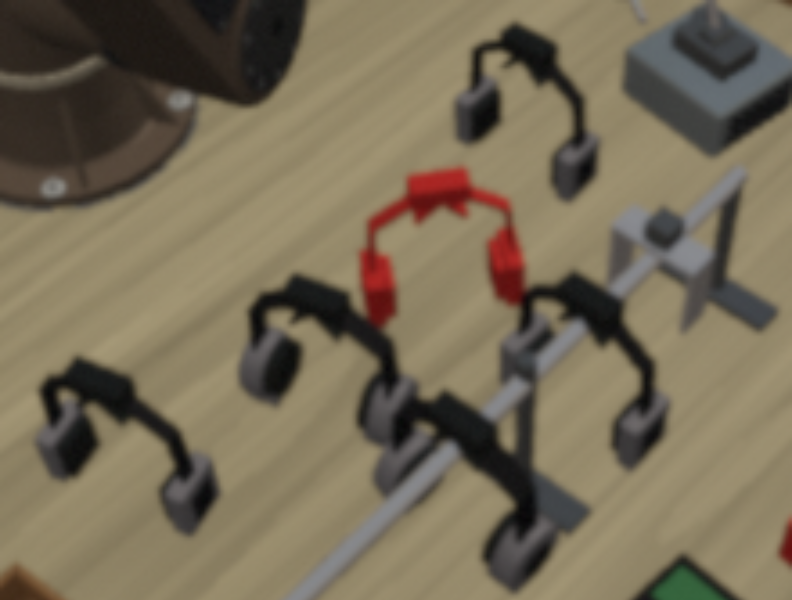

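View pics/tz.png

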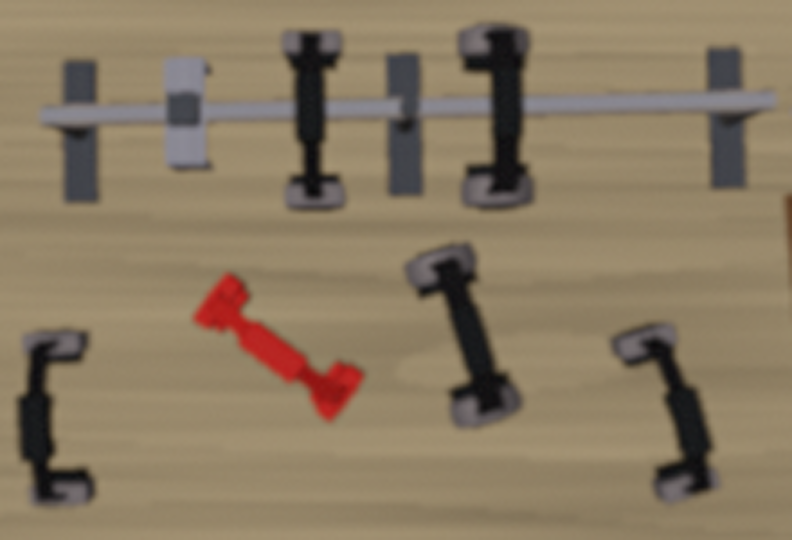

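View pics/tz2.png

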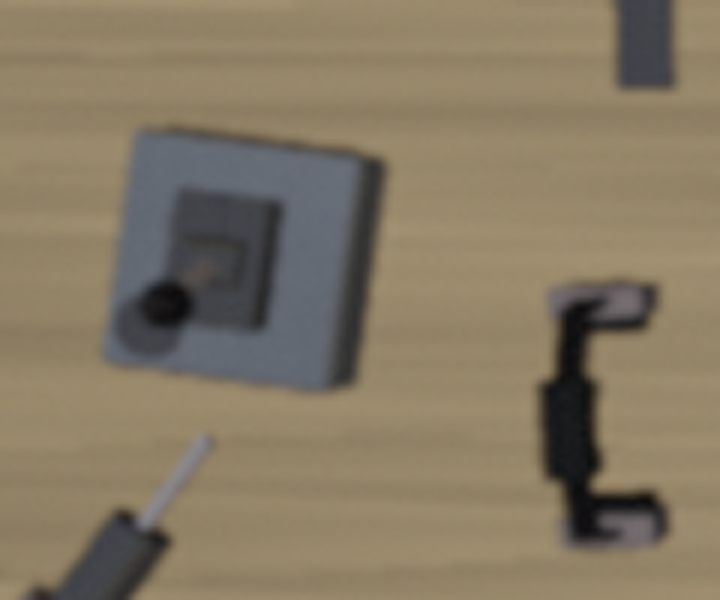

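```bash
cat > m0.py <<'E'
from h import *
s=load('scene0');t=load('top0')
T=lambda p:(p[0]/3.6+145-.36,p[1]/3.6+140-.36)
S=lambda p:(p[0]/3.6+105-.36,p[1]/3.6+90-.36)
for n,a,b in [('slimA',(36,428),(530,53)),('round',(471,335),(318,302)),('slimB',(690,425),(98,390)),('hslim',(311,105),(592,303)),('hround',(507,105),(464,423)),('saddle',(184,110),(665,228))]:
    p,e=tri(t,T(a),s,S(b)); print(n,p.round(1),round(e,1), 'top@z152',onz(t,*T(a),152 if n!='saddle' else 185).round(1))
for n,a in [('railL',(40,117)),('railR',(775,101))]: print(n,onz(t,*T(a),153).round(1))
for n,a in [('postfeetL',(81,131)),('M',(405,124)),('R',(727,118))]: print(n,onz(t,*T(a),10).round(1))
# box corners (800x600 view ->512): 
f=lambda p:(p[0]*.64,p[1]*.64)
for a in [(569,304),(664,294),(670,377),(577,385)]: print('box',onz(t,*f(a),60).round(1))
Z=lambda p:(p[0]/6+60-.4,p[1]*110/600+180-.4)
for a in [(140,128),(365,155),(330,390),(105,360)]: print('blower',onz(t,*Z(a),60).round(1))
print('ball',onz(t,*Z((165,303)),143.4).round(1))
E
python3 m0.py
```

```text
slimA [377.2 255.5 135.3] 1.4 top@z152 [378.  252.1 152. ]
round [448.7 -73.2 142.2] 2.3 top@z152 [449.7 -71.8 152. ]
slimB [ 380.9 -239.3  135.2] 0.0 top@z152 [ 382.2 -236.1  152. ]
hslim [618.9  47.6 169.4] 0.2 top@z152 [620.6  48.  152. ]
hround [620.2 -96.6 168.6] 1.7 top@z152 [621.3 -98.6 152. ]
saddle [614.7 141.2 172.5] 0.6 top@z152 [613.3 139.8 185. ]
railL [610.8 251.7 153. ]
railR [ 625.6 -302.4  153. ]
postfeetL [612.8 242.6  10. ]
M [619.7 -26.1  10. ]
R [ 626.2 -295.1   10. ]
box [ 557.1 -336.    60. ]
box [ 576.3 -522.6   60. ]
box [ 419.2 -532.9   60. ]
box [ 406.8 -350.5   60. ]
blower [528.2 484.6  60. ]
blower [515.  370.8  60. ]
blower [389.9 386.7  60. ]
blower [403.4 500.7  60. ]
ball [437.5 443.5 143.4]
```

```bash
cat >> m0.py <<'E'
print('---')
from scipy.spatial.transform import Rotation as Ro
st=state(); R=Ro.from_euler('xyz',st['tcp_rot']).as_matrix(); print(R.round(3))
for n,a,b in [('slimA',(58,344),(62,487)),('round',(440,268),(486,402)),('slimB',(644,342),(686,483)),('hslim',(311,42),(314,193)),('hround',(494,44),(498,188)),('saddle',(186,62),(187,166))]:
    z={'s':60,'r':62,'h':86}[n[0]]
    if n=='saddle': z=158
    p,q=onz(t,*T(a),z),onz(t,*T(b),z); d=p-q
    print(n,((p+q)/2).round(1),'len',np.linalg.norm(d).round(1),'yaw',np.degrees(np.arctan2(d[1],d[0])).round(1))
E
python3 m0.py | sed -n '/---/,$p'
```

```text
---
[[-0.     0.429 -0.903]
 [ 0.001 -0.903 -0.429]
 [-1.    -0.001 -0.   ]]
slimA [380.9 249.3  60. ] len 114.2 yaw 1.9
round [447.4 -71.2  62. ] len 112.3 yaw 19.1
slimB [ 385.2 -233.1   60. ] len 118.0 yaw 16.9
hslim [617.8  48.5  86. ] len 118.9 yaw 1.5
hround [619.6 -95.5  86. ] len 113.6 yaw 1.5
saddle [613.1 140.6 158. ] len 77.9 yaw 1.3
```

Emit:
move_arm:
  targets:
    - [0,0,0.1,0,0,0,0]
    - [0.03,0.05,0.106,0,0,-8,0]
    - [0.3454,0.705,0.106,0,0,-24,0]
    - [0.3454,0.705,0.106,0,0,-24,0]
    - [0.3454,0.705,0.106,0,0,-24,0]
    - [0.3454,0.705,0.106,0,0,-24,0]
    - [0.3454,0.705,0.106,0,0,-24,0]
    - [0.3454,0.705,0.106,0,0,-24,0]
    - [0.3454,0.705,0.106,0,0,-24,0]
    - [0.3454,0.705,0.106,0,0,-24,0]

```text
t: 1.1
eef_pos: [461.8, -171.8, 310.7]
tcp_rot: [0.781, 1.571, -2.336]
ft_force: [1.2, -0.0, -0.6]
opening: 0.5
```

Emit:
move_arm:
  targets:
    - [0.15,0.305,0.0,0,0,0,0]
    - [0.15,0.305,0.0,0,0,0,0]
    - [0.15,0.305,0.0,0,0,0,0]
    - [0.15,0.305,0.0,0,0,0,0]
    - [0.15,0.305,0.0,0,0,0,0]
    - [0.15,0.305,0.0,0,0,0,0]
    - [0.15,0.305,0.0,0,0,0,0]
    - [0.15,0.305,0.0,0,0,0,0]
    - [0.15,0.305,0.0,0,0,0,0]
    - [0.15,0.305,0.0,0,0,0,0]

```text
t: 2.1
eef_pos: [611.0, 130.4, 310.5]
tcp_rot: [0.463, 1.57, -2.654]
ft_force: [-0.1, 0.5, 0.3]
opening: 0.5
```

```bash
cat > w.py <<'E'
from h import *
from scipy.spatial.transform import Rotation as Ro
def where():
    st=state(); R=Ro.from_euler('xyz',st['tcp_rot']).as_matrix(); j=R[:,1]
    print('t',round(st['t'],2),'pos',st['eef_pos'].round(1),'jawline',(np.degrees(np.arctan2(j[1],j[0]))%180).round(2),'tilt',R[2].round(3),'j',st['joints'].round(2),'F',st['ft_force'].round(1),'op',round(st['opening'],3))
if __name__=='__main__': where()
E
python3 w.py
```

```text
t 2.1 pos [611.  130.4 310.5] jawline 91.39 tilt [-1.     0.     0.001] j [ 0.1   0.42  1.43 -0.    1.3   1.65] F [-0.1  0.5  0.3] op 0.5
```

Emit:
move_arm:
  targets:
    - [0.0028,0.0102,-0.05,0,0,0,0]
    - [0.0028,0.0102,-0.1,0,0,0,0]
    - [0.0028,0.0102,-0.12,0,0,0,0]
    - [0.0028,0.0102,-0.13,0,0,0,0]
    - [0.0028,0.0102,-0.14,0,0,0,0]
    - [0.0028,0.0102,-0.149,0,0,0,0]
    - [0.0028,0.0102,-0.149,0,0,0,0]

```text
t: 2.8
eef_pos: [614.1, 141.1, 161.5]
tcp_rot: [0.686, 1.571, -2.431]
ft_force: [-0.3, 0.5, 0.4]
opening: 0.502
```

Run:
```python
from w import *
where()
for n in('scene','top'):
    c=snap(n,n+'1')
    u,v=map(int,proj(c,[613.8,140.6,170])); 
    cv2.imwrite(f'pics/{n}1z.png',cv2.resize(c['img'][max(0,v-50):v+50,u-65:u+65],(780,600),interpolation=cv2.INTER_CUBIC))
```

```text
t 2.8 pos [614.1 141.1 161.5] jawline 91.4 tilt [-1.  0.  0.] j [ 0.12  0.55  1.6  -0.    0.99  1.67] F [-0.3  0.5  0.4] op 0.502
```

View pics/scene1z.png

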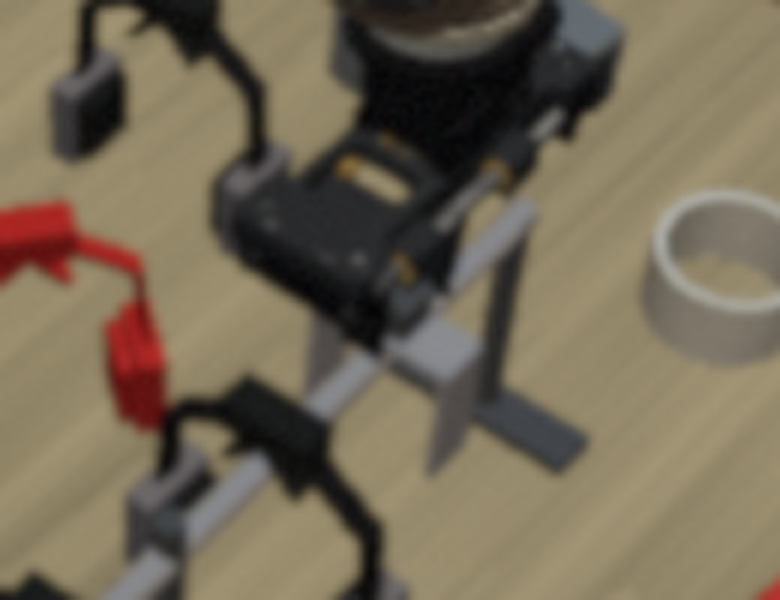

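Emit:
move_arm:
  targets:
    - [0,0,0,0,0,0,-1]
    - [0,0,0,0,0,0,-1]
    - [0,0,0,0,0,0,-1]
    - [0,0,0,0,0,0,-1]
    - [0,0,0,0,0,0,-1]
    - [0,0,0,0,0,0,-1]

```text
t: 3.5
eef_pos: [614.3, 141.6, 162.0]
tcp_rot: [-2.917, 1.57, 0.249]
ft_force: [0.0, 0.8, 3.1]
opening: 0.251
```

Emit:
move_arm:
  targets:
    - [0,0,0.04,0,0,0,-1]
    - [0,0,0.085,0,0,0,-1]
    - [0,0,0.13,0,0,0,-1]
    - [0,0,0.14,0,0,0,-1]
    - [-0.124,-0.576,0.14,0,0,4,-1]
    - [-0.124,-0.576,0.14,0,0,4,-1]
    - [-0.124,-0.576,0.14,0,0,4,-1]
    - [-0.124,-0.576,0.14,0,0,4,-1]
    - [-0.124,-0.576,0.14,0,0,4,-1]
    - [-0.124,-0.576,0.14,0,0,4,-1]

```text
t: 4.5
eef_pos: [549.8, -153.5, 300.3]
tcp_rot: [-0.398, 1.569, 2.839]
ft_force: [0.4, -0.3, -4.1]
opening: 0.252
```

```bash
python3 w.py
```

```text
t 4.5 pos [ 549.8 -153.5  300.3] jawline 95.43 tilt [-1.    -0.001  0.002] j [-0.39  0.34  1.57 -0.    1.23  1.09] F [ 0.4 -0.3 -4.1] op 0.252
```

Emit:
move_arm:
  targets:
    - [-0.059,-0.278,0,0,0,0,-1]
    - [-0.059,-0.278,0,0,0,0,-1]
    - [-0.059,-0.278,0,0,0,0,-1]
    - [-0.059,-0.278,0,0,0,0,-1]
    - [-0.059,-0.278,0,0,0,0,-1]
    - [-0.059,-0.278,0,0,0,0,-1]
    - [-0.059,-0.278,-0.04,0,0,0,-1]
    - [-0.059,-0.278,-0.08,0,0,0,-1]
    - [-0.059,-0.278,-0.12,0,0,0,-1]
    - [-0.059,-0.278,-0.12,0,0,0,-1]

```text
t: 5.5
eef_pos: [489.8, -427.8, 175.2]
tcp_rot: [-0.897, 1.559, 2.339]
ft_force: [0.5, -0.1, -2.9]
opening: 0.25
```

Run:
```python
from w import *
where()
for n in('scene','top'): snap(n,n+'2')
a=load('scene2')['img'];b=load('top2')['img']
cv2.imwrite('pics/v2.png',np.hstack([cv2.resize(a[200:384,20:220],(400,368)),cv2.resize(b[150:334,300:500],(400,368))]))
```

```text
t 5.5 pos [ 489.8 -427.8  175.2] jawline 95.41 tilt [-1.    -0.009  0.007] j [-0.82  0.57  1.53 -0.    1.06  0.66] F [ 0.5 -0.1 -2.9] op 0.25
```

View pics/v2.png

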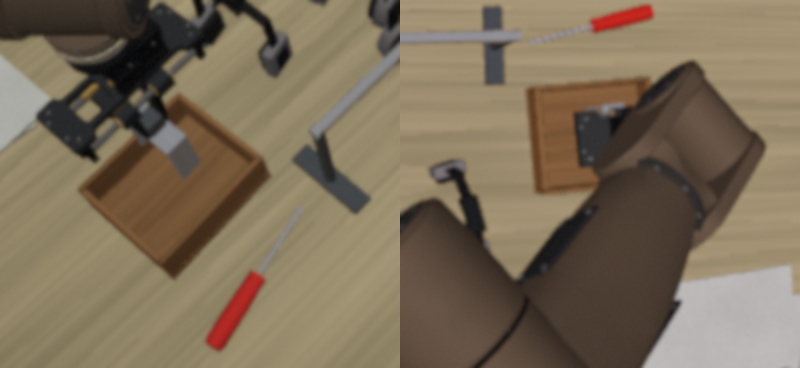

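Emit:
move_arm:
  targets:
    - [0,0,-0.04,0,0,0,-1]
    - [0,0,-0.07,0,0,0,-1]
    - [0,0,-0.08,0,0,0,-1]
    - [0,0,-0.08,0,0,0,-1]
    - [0,0,-0.08,0,0,0,-1]

```text
t: 6.1
eef_pos: [492.9, -430.6, 104.0]
tcp_rot: [2.206, 1.568, -0.84]
ft_force: [-0.6, -0.6, -3.3]
opening: 0.248
```

Emit:
move_arm:
  targets:
    - [0,0,-0.008,0,0,0,-1]
    - [0,0,-0.012,0,0,0,-1]
    - [0,0,-0.014,0,0,0,-1]
    - [0,0,-0.014,0,0,0,-1]

```text
t: 6.5
eef_pos: [492.0, -429.8, 87.5]
tcp_rot: [-0.594, 1.571, 2.643]
ft_force: [-0.0, 0.5, -3.3]
opening: 0.254
```

Emit:
move_arm:
  targets:
    - [0,0,-0.001,0,0,0,-1]
    - [0,0,-0.001,0,0,0,0]
    - [0,0,-0.001,0,0,0,0]
    - [0,0,-0.001,0,0,0,0]
    - [0,0,-0.001,0,0,0,0]
    - [0,0,0.03,0,0,0,0]
    - [0,0,0.07,0,0,0,0]
    - [0,0,0.12,0,0,0,0]
    - [0,0,0.17,0,0,0,0]
    - [0,0,0.2,0,0,0,0]

```text
t: 7.5
eef_pos: [492.4, -430.2, 292.1]
tcp_rot: [2.222, 1.566, -0.825]
ft_force: [-0.3, 0.5, -0.4]
opening: 0.502
```

```bash
cat > see.py <<'E'
import sys
from w import *
where(); k=sys.argv[1]
a=snap('scene','scene'+k)['img'];b=snap('top','top'+k)['img']
cv2.imwrite(f'pics/v{k}.png',np.vstack([cv2.resize(a[50:310,80:400],(640,520)[:2],interpolation=cv2.INTER_CUBIC)[:,:],])) 
cv2.imwrite(f'pics/u{k}.png',cv2.resize(b[60:310,60:460],(800,500),interpolation=cv2.INTER_CUBIC))
E
python3 see.py 3
```

```text
t 7.5 pos [ 492.4 -430.2  292.1] jawline 95.43 tilt [-1.     0.004 -0.003] j [-0.82  0.47  1.38 -0.    1.28  0.66] F [-0.3  0.5 -0.4] op 0.502
```

View pics/v3.png

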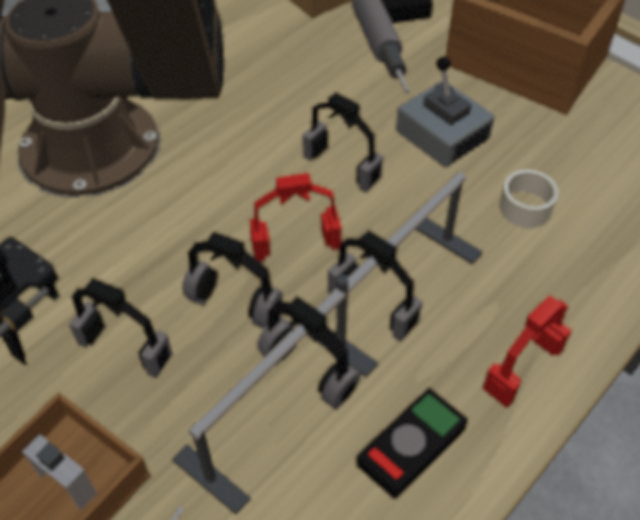

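View pics/u3.png

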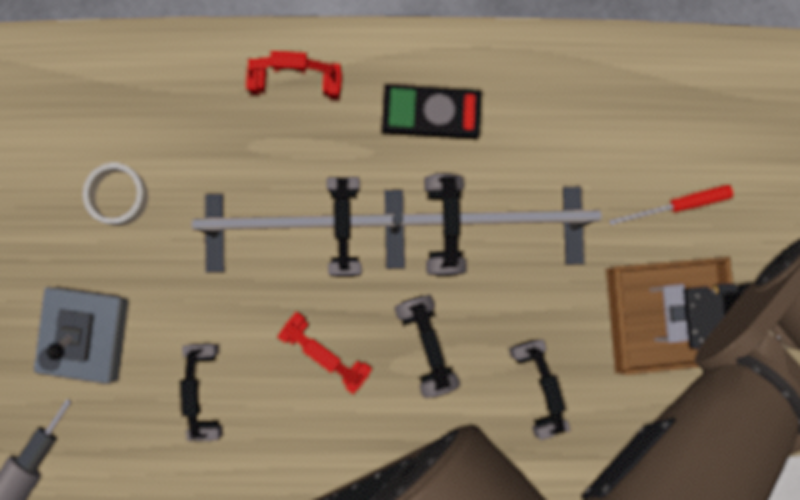

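Emit:
move_arm:
  targets:
    - [-0.11,0.193,0,0,0,10.5,0.1]
    - [-0.11,0.193,0,0,0,10.5,0.1]
    - [-0.11,0.193,0,0,0,10.5,0.1]
    - [-0.11,0.193,0,0,0,10.5,0.1]
    - [-0.11,0.193,0,0,0,10.5,0.1]
    - [-0.11,0.193,0,0,0,10.5,0.1]
    - [-0.11,0.193,-0.05,0,0,10.5,0.1]
    - [-0.11,0.193,-0.1,0,0,10.5,0.1]
    - [-0.11,0.193,-0.11,0,0,10.5,0.1]
    - [-0.11,0.193,-0.11,0,0,10.5,0.1]

```text
t: 8.6
eef_pos: [382.0, -237.1, 176.7]
tcp_rot: [-0.959, 1.567, 2.461]
ft_force: [0.3, 0.1, 0.4]
opening: 0.552
```

```bash
cat > zoom.py <<'E'
import sys
from w import *
where(); k=sys.argv[1]; p=list(map(float,sys.argv[2:5]))
o=[]
for n in('scene','top'):
    c=snap(n,n+k); u,v=map(int,proj(c,p)); im=cv2.copyMakeBorder(c['img'],60,60,60,60,cv2.BORDER_CONSTANT)
    o.append(cv2.resize(im[v+10:v+110,u+10:u+110],(400,400),interpolation=cv2.INTER_CUBIC))
cv2.imwrite(f'pics/z{k}.png',np.hstack(o))
E
python3 zoom.py 4 381.6 -237.4 140
```

```text
t 8.6 pos [ 382.  -237.1  176.7] jawline 105.91 tilt [-1.    -0.003  0.002] j [-0.7   0.3   2.02 -0.    0.83  0.59] F [0.3 0.1 0.4] op 0.552
```

View pics/z4.png

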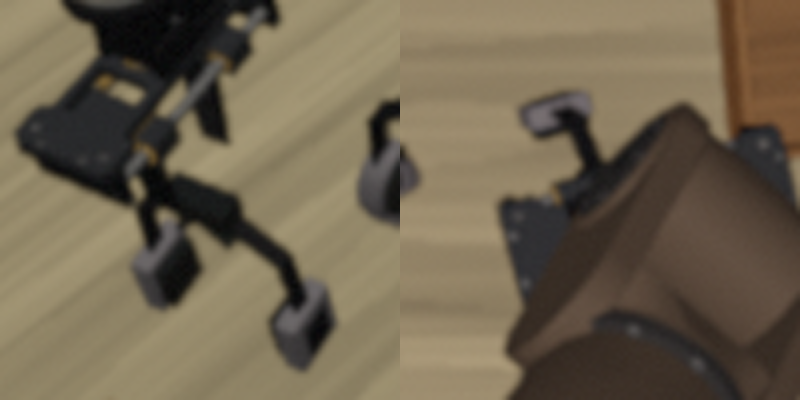

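Emit:
move_arm:
  targets:
    - [0,0,-0.02,0,0,0,0.1]
    - [0,0,-0.035,0,0,0,0.1]
    - [0,0,-0.0425,0,0,0,0.1]
    - [0,0,-0.0425,0,0,0,0.1]

```text
t: 9.1
eef_pos: [382.4, -237.2, 135.8]
tcp_rot: [2.09, 1.57, -0.774]
ft_force: [-0.3, -0.6, -0.2]
opening: 0.552
```

```bash
python3 zoom.py 5 381.6 -237.4 140
```

```text
t 9.1 pos [ 382.4 -237.2  135.8] jawline 105.92 tilt [-1.     0.001 -0.   ] j [-0.7   0.36  2.06 -0.    0.72  0.59] F [-0.3 -0.6 -0.2] op 0.552
```

View pics/z5.png

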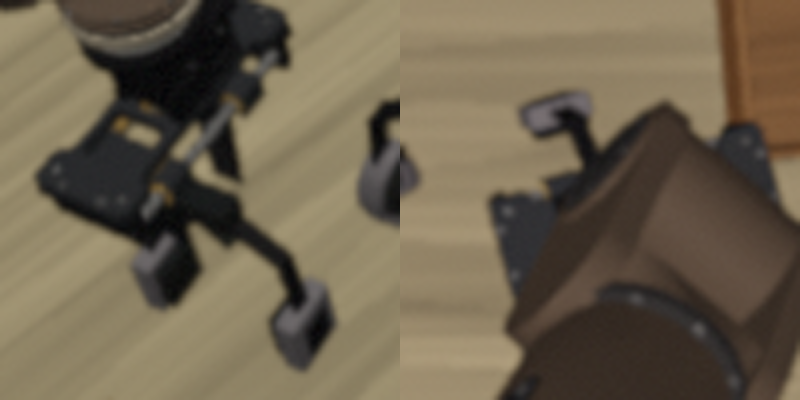

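Emit:
move_arm:
  targets:
    - [0,0,-0.001,0,0,0,-1]
    - [0,0,-0.001,0,0,0,-1]
    - [0,0,-0.001,0,0,0,-1]
    - [0,0,-0.001,0,0,0,-1]
    - [0,0,-0.001,0,0,0,-1]
    - [0,0,-0.001,0,0,0,-1]
    - [0,0,0.02,0,0,0,-1]
    - [0,0,0.06,0,0,0,-1]
    - [0,0,0.1,0,0,0,-1]
    - [0,0,0.15,0,0,0,-1]

```text
t: 10.2
eef_pos: [381.3, -236.2, 285.9]
tcp_rot: [-0.97, 1.568, 2.449]
ft_force: [0.6, -0.2, -1.2]
opening: 0.251
```

```bash
python3 zoom.py 6 381.6 -237.4 260
```

```text
t 10.2 pos [ 381.3 -236.2  285.9] jawline 105.92 tilt [-1.    -0.002  0.002] j [-0.7   0.16  1.86 -0.    1.12  0.59] F [ 0.6 -0.2 -1.2] op 0.251
```

View pics/z6.png

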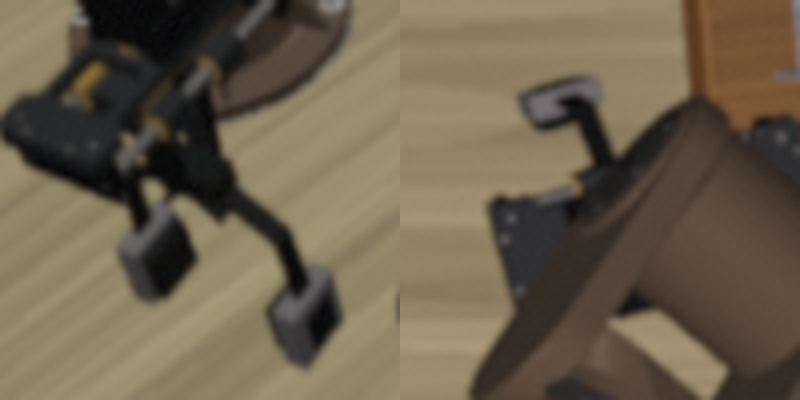

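Run:
```python
from h import *
s=load('scene6');u,v=map(int,proj(s,[381.6,-237.4,260]))
f=lambda p:(p[0]/4+u-50,p[1]/4+v-50)
a=onz(s,*f((156,256)),179);b=onz(s,*f((306,318)),179);print(a,b,(a+b)/2,np.linalg.norm(a-b),np.degrees(np.arctan2(*(b-a)[[1,0]])))
T=load('top6');E=onz(T,*[x for x in (0,0)],0)
```

```text
[ 327.63146284 -255.22710338  179.        ] [ 441.20029017 -221.809695    179.        ] [ 384.4158765  -238.51839919  179.        ] 118.3832831275051 16.396417874468547
```

Emit:
move_arm:
  targets:
    - [0,0,0.03,0,0,0,-1]
    - [0,0,0.057,0,0,0,-1]
    - [0.229,0.43,0.057,0,0,-14.4,-1]
    - [0.229,0.43,0.057,0,0,-14.4,-1]
    - [0.229,0.43,0.057,0,0,-14.4,-1]
    - [0.229,0.43,0.057,0,0,-14.4,-1]
    - [0.229,0.43,0.057,0,0,-14.4,-1]
    - [0.229,0.43,0.057,0,0,-14.4,-1]
    - [0.229,0.43,0.057,0,0,-14.4,-1]
    - [0.229,0.43,0.057,0,0,-14.4,-1]

```text
t: 11.3
eef_pos: [565.2, 108.1, 340.8]
tcp_rot: [0.163, 1.569, -2.952]
ft_force: [0.6, -1.2, -1.7]
opening: 0.248
```

```bash
python3 w.py
```

```text
t 11.3 pos [565.2 108.1 340.8] jawline 91.54 tilt [-1.     0.     0.002] j [ 0.07  0.32  1.5  -0.    1.33  1.62] F [ 0.6 -1.2 -1.7] op 0.248
```

Emit:
move_arm:
  targets:
    - [0.042,0.078,0,0,0,0,-1]
    - [0.042,0.078,0,0,0,0,-1]
    - [0.042,0.078,0,0,0,0,-1]
    - [0.042,0.078,0,0,0,0,-1]
    - [0.042,0.078,0,0,0,0,-1]
    - [0.042,0.078,0,0,0,0,-1]

```text
t: 11.9
eef_pos: [606.5, 183.0, 342.2]
tcp_rot: [1.14, 1.571, -1.976]
ft_force: [0.0, -0.7, -1.6]
opening: 0.248
```

```bash
python3 zoom.py 7 612 195 240
```

```text
t 11.9 pos [606.5 183.  342.2] jawline 91.46 tilt [-1.  0.  0.] j [ 0.19  0.41  1.35 -0.    1.38  1.73] F [ 0.  -0.7 -1.6] op 0.248
```

View pics/z7.png

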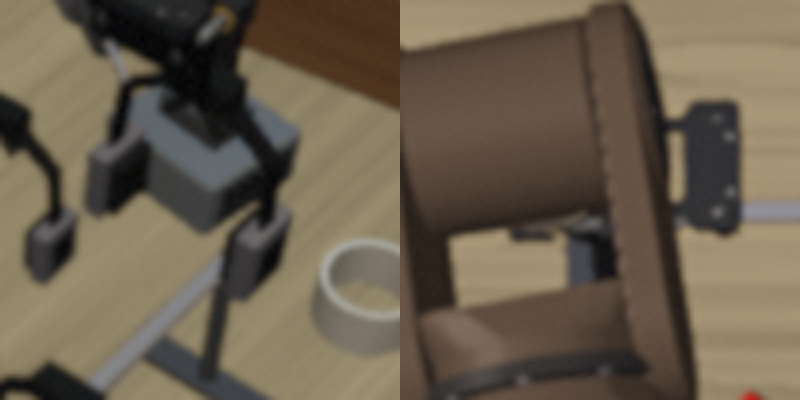

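Emit:
move_arm:
  targets:
    - [0.0045,0.0117,0,0,0,0,-1]
    - [0.0045,0.0117,-0.04,0,0,0,-1]
    - [0.0045,0.0117,-0.08,0,0,0,-1]
    - [0.0045,0.0117,-0.11,0,0,0,-1]
    - [0.0045,0.0117,-0.135,0,0,0,-1]
    - [0.0045,0.0117,-0.145,0,0,0,-1]
    - [0.0045,0.0117,-0.145,0,0,0,-1]
    - [0.0045,0.0117,-0.145,0,0,0,-1]

```text
t: 12.8
eef_pos: [611.9, 196.0, 198.4]
tcp_rot: [-2.999, 1.569, 0.169]
ft_force: [-0.4, 0.5, -2.1]
opening: 0.245
```

```bash
python3 zoom.py 8 612 195 170
```

```text
t 12.8 pos [611.9 196.  198.4] jawline 91.53 tilt [-1.    -0.    -0.002] j [ 0.21  0.53  1.53 -0.    1.08  1.75] F [-0.4  0.5 -2.1] op 0.245
```

View pics/z8.png

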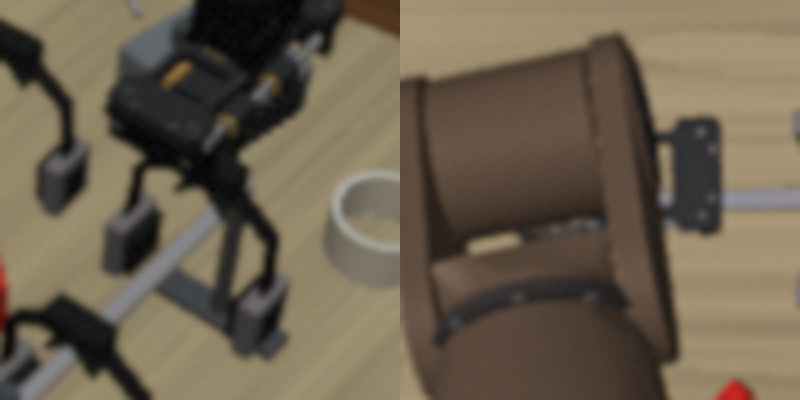

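Emit:
move_arm:
  targets:
    - [-0.001,0,-0.015,0,0,0,-1]
    - [-0.001,0,-0.025,0,0,0,-1]
    - [-0.001,0,-0.033,0,0,0,-1]
    - [-0.001,0,-0.033,0,0,0,-1]

```text
t: 13.3
eef_pos: [610.4, 195.7, 163.7]
tcp_rot: [0.524, 1.57, -2.591]
ft_force: [-0.1, 0.1, -0.9]
opening: 0.25
```

```bash
python3 zoom.py 9 612 195 150
```

```text
t 13.3 pos [610.4 195.7 163.7] jawline 91.52 tilt [-1.  0.  0.] j [ 0.21  0.56  1.57 -0.    1.    1.75] F [-0.1  0.1 -0.9] op 0.25
```

View pics/z9.png

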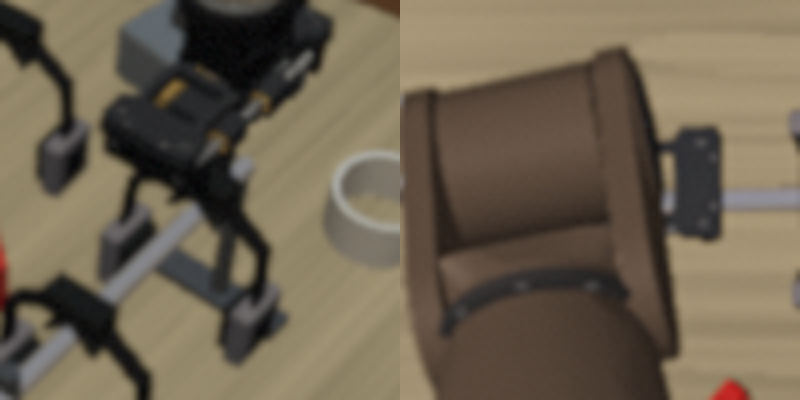

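Hold-over force is small; ease down 3 mm more and release.

Emit:
move_arm:
  targets:
    - [0,0,-0.001,0,0,0,-1]
    - [0,0,-0.002,0,0,0,-1]
    - [0,0,-0.003,0,0,0,-1]
    - [0,0,-0.003,0,0,0,-1]

```text
t: 13.8
eef_pos: [611.2, 195.8, 162.0]
tcp_rot: [-3.03, 1.568, 0.138]
ft_force: [3.3, 0.1, 3.8]
opening: 0.253
```

Emit:
move_arm:
  targets:
    - [0,0,-0.003,0,0,0,-0.1]
    - [0,0,-0.003,0,0,0,-0.1]
    - [0,0,-0.003,0,0,0,-0.1]
    - [0,0,-0.003,0,0,0,-0.1]
    - [0,0,0.02,0,0,0,-0.1]
    - [0,0,0.05,0,0,0,-0.1]
    - [0,0,0.1,0,0,0,-0.1]
    - [0,0,0.15,0,0,0,-0.1]
    - [0,0,0.15,0,0,0,-0.1]

```text
t: 14.7
eef_pos: [611.9, 196.1, 318.4]
tcp_rot: [-2.965, 1.56, 0.203]
ft_force: [-0.5, -0.5, -0.2]
opening: 0.454
```

```bash
python3 see.py 10
```

```text
t 14.7 pos [611.9 196.1 318.4] jawline 91.54 tilt [-1.    -0.002 -0.011] j [ 0.21  0.43  1.37 -0.    1.32  1.75] F [-0.5 -0.5 -0.2] op 0.454
```

View pics/v10.png

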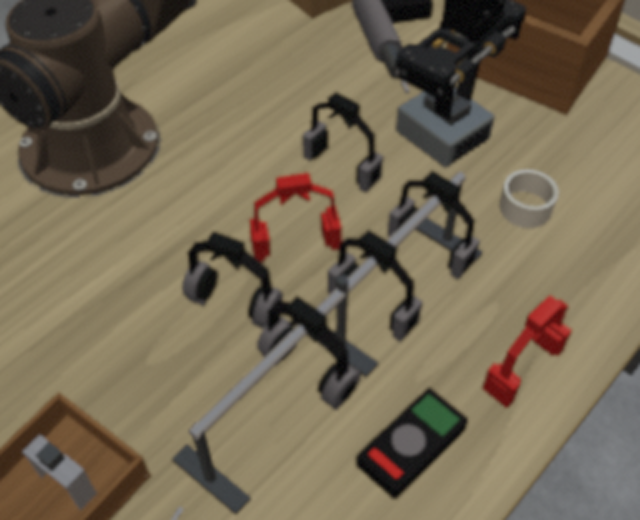

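View pics/u10.png

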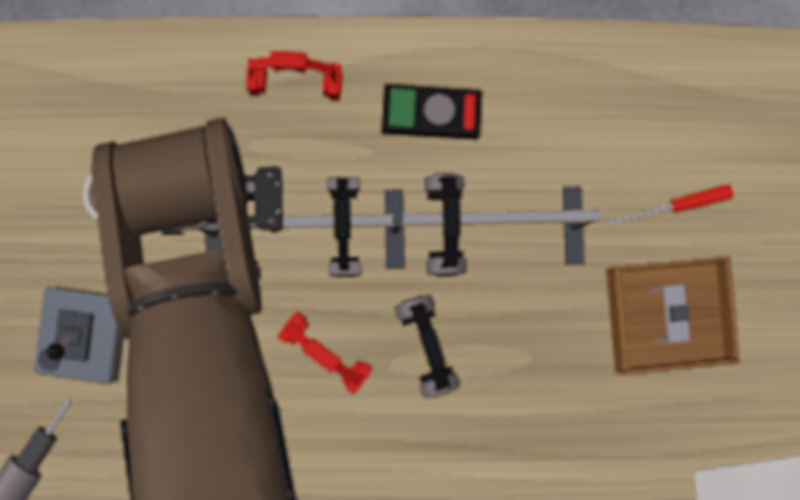

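Emit:
move_arm:
  targets:
    - [-0.2343,0.0577,-0.0,0,0,0,0.1]
    - [-0.2343,0.0577,-0.0,0,0,0,0.1]
    - [-0.2343,0.0577,-0.0,0,0,0,0.1]
    - [-0.2343,0.0577,-0.0,0,0,0,0.1]
    - [-0.2343,0.0577,-0.04,0,0,0,0.1]
    - [-0.2343,0.0577,-0.09,0,0,0,0.1]
    - [-0.2343,0.0577,-0.13,0,0,0,0.1]
    - [-0.2343,0.0577,-0.14,0,0,0,0.1]
    - [-0.2343,0.0577,-0.14,0,0,0,0.1]
    - [-0.2343,0.0577,-0.14,0,0,0,0.1]

```text
t: 15.8
eef_pos: [376.8, 253.6, 172.2]
tcp_rot: [-2.843, 1.57, 0.325]
ft_force: [0.0, 0.0, 1.0]
opening: 0.55
```

```bash
python3 zoom.py 11 377.5 254 140
```

```text
t 15.8 pos [376.8 253.6 172.2] jawline 91.51 tilt [-1.    -0.    -0.001] j [ 0.45  0.31  2.01 -0.    0.82  1.99] F [0. 0. 1.] op 0.55
```

View pics/z11.png

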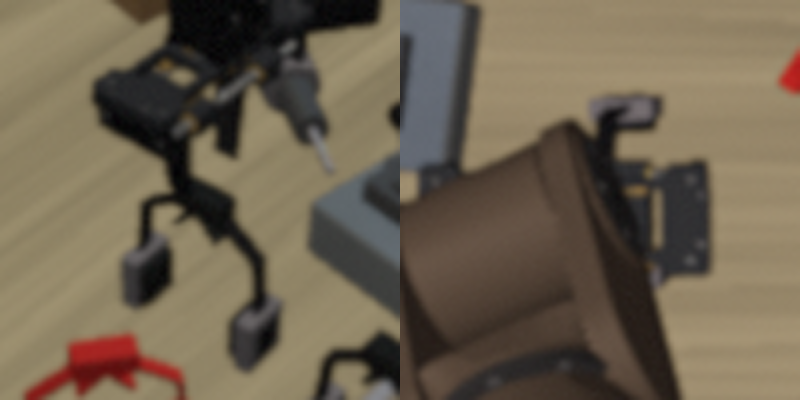

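Emit:
move_arm:
  targets:
    - [0,0,-0.02,0,0,0,0.1]
    - [0,0,-0.032,0,0,0,0.1]
    - [0,0,-0.0375,0,0,0,0.1]
    - [0,0,-0.0375,0,0,0,0.1]

```text
t: 16.3
eef_pos: [376.2, 253.4, 134.1]
tcp_rot: [-2.965, 1.57, 0.203]
ft_force: [0.7, 1.3, 0.0]
opening: 0.549
```

```bash
python3 zoom.py 12 377.5 254 140
```

```text
t 16.3 pos [376.2 253.4 134.1] jawline 91.52 tilt [-1. -0. -0.] j [ 0.45  0.37  2.06 -0.    0.72  1.99] F [0.7 1.3 0. ] op 0.549
```

View pics/z12.png

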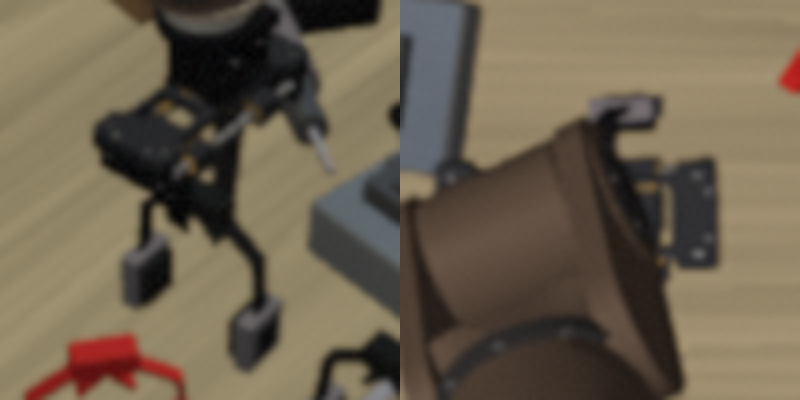

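Emit:
move_arm:
  targets:
    - [0.001,0,0,0,0,0,-1]
    - [0.001,0,0,0,0,0,-1]
    - [0.001,0,0,0,0,0,-1]
    - [0.001,0,0,0,0,0,-1]
    - [0.001,0,0,0,0,0,-1]
    - [0.001,0,0,0,0,0,-1]
    - [0.001,0,0.02,0,0,0,-1]
    - [0.001,0,0.06,0,0,0,-1]
    - [0.001,0,0.11,0,0,0,-1]
    - [0.001,0,0.16,0,0,0,-1]

```text
t: 17.4
eef_pos: [376.3, 253.1, 295.2]
tcp_rot: [0.483, 1.569, -2.632]
ft_force: [0.7, 0.9, -2.6]
opening: 0.248
```

```bash
python3 zoom.py 13 377.5 254 270
```

```text
t 17.4 pos [376.3 253.1 295.2] jawline 91.53 tilt [-1.     0.001  0.001] j [ 0.45  0.16  1.84 -0.    1.15  1.99] F [ 0.7  0.9 -2.6] op 0.248
```

View pics/z13.png

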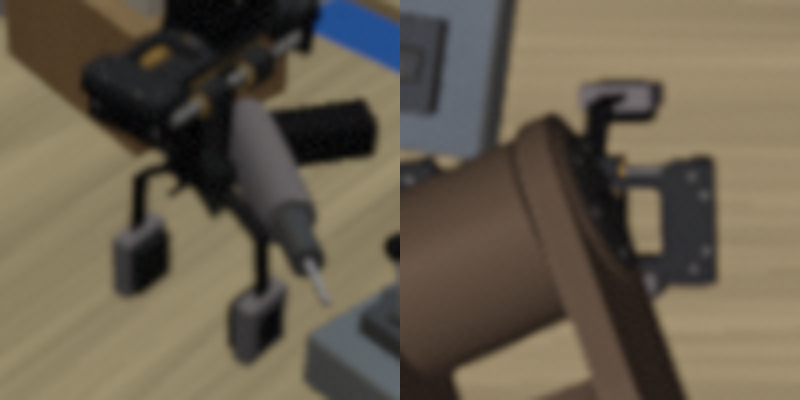

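Run:
```python
from h import *
s=load('scene13');u,v=map(int,proj(s,[377.5,254,270]))
f=lambda p:(p[0]/4+u-50,p[1]/4+v-50)
a=onz(s,*f((140,257)),189);b=onz(s,*f((257,322)),189);print(a,b,(a+b)/2,np.linalg.norm(a-b),np.degrees(np.arctan2(*(b-a)[[1,0]])))
```

```text
[319.439167   249.84595834 189.        ] [437.86703942 252.23175408 189.        ] [378.65310321 251.03885621 189.        ] 118.45190157008254 1.1540994223782504
```

Emit:
move_arm:
  targets:
    - [0,0,0.03,0,0,0,-1]
    - [0,0,0.05,0,0,0,-1]
    - [0.237,-0.131,0.05,0,0,0,-1]
    - [0.237,-0.131,0.05,0,0,0,-1]
    - [0.237,-0.131,0.05,0,0,0,-1]
    - [0.237,-0.131,0.05,0,0,0,-1]
    - [0.237,-0.131,0.05,0,0,0,-1]
    - [0.237,-0.131,0.05,0,0,0,-1]
    - [0.237,-0.131,0.05,0,0,0,-1]
    - [0.237,-0.131,0.05,0,0,0,-1]

```text
t: 18.5
eef_pos: [613.5, 122.3, 342.0]
tcp_rot: [0.026, 1.568, -3.09]
ft_force: [-1.0, 0.4, -1.9]
opening: 0.252
```

```bash
python3 w.py
```

```text
t 18.5 pos [613.5 122.3 342. ] jawline 91.5 tilt [-1.     0.     0.003] j [0.09 0.4  1.37 0.   1.38 1.64] F [-1.   0.4 -1.9] op 0.252
```

Emit:
move_arm:
  targets:
    - [0,0,-0.04,0,0,0,-1]
    - [0,0,-0.08,0,0,0,-1]
    - [0,0,-0.11,0,0,0,-1]
    - [0,0,-0.135,0,0,0,-1]
    - [0,0,-0.144,0,0,0,-1]
    - [0,0,-0.144,0,0,0,-1]

```text
t: 19.1
eef_pos: [613.0, 123.0, 199.1]
tcp_rot: [0.08, 1.569, -3.034]
ft_force: [0.2, -1.1, -1.4]
opening: 0.254
```

```bash
python3 zoom.py 14 614 122 170
```

```text
t 19.1 pos [613.  123.  199.1] jawline 91.58 tilt [-1.     0.     0.002] j [ 0.09  0.51  1.58 -0.    1.06  1.64] F [ 0.2 -1.1 -1.4] op 0.254
```

View pics/z14.png

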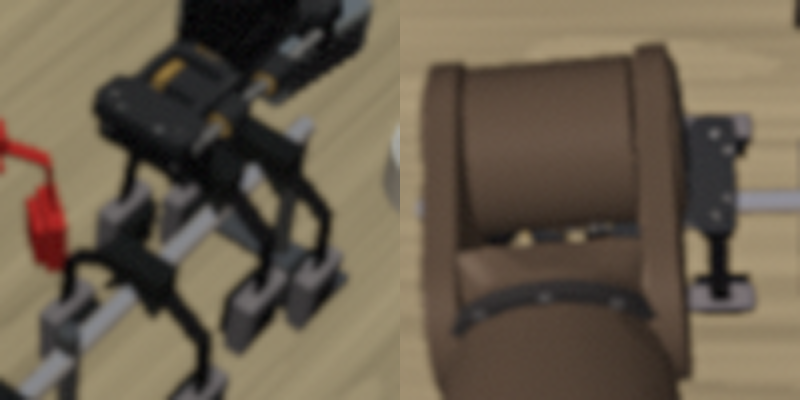

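Emit:
move_arm:
  targets:
    - [0.001,-0.001,-0.012,0,0,0,-1]
    - [0.001,-0.001,-0.025,0,0,0,-1]
    - [0.001,-0.001,-0.033,0,0,0,-1]
    - [0.001,-0.001,-0.036,0,0,0,-1]
    - [0.001,-0.001,-0.037,0,0,0,-1]
    - [0.001,-0.001,-0.037,0,0,0,-1]

```text
t: 19.8
eef_pos: [615.1, 121.4, 162.7]
tcp_rot: [1.317, 1.571, -1.798]
ft_force: [0.7, -0.2, -2.6]
opening: 0.249
```

```bash
python3 zoom.py 15 614 122 150
```

```text
t 19.8 pos [615.1 121.4 162.7] jawline 91.53 tilt [-1.  0.  0.] j [ 0.09  0.55  1.61 -0.    0.98  1.63] F [ 0.7 -0.2 -2.6] op 0.249
```

View pics/z15.png

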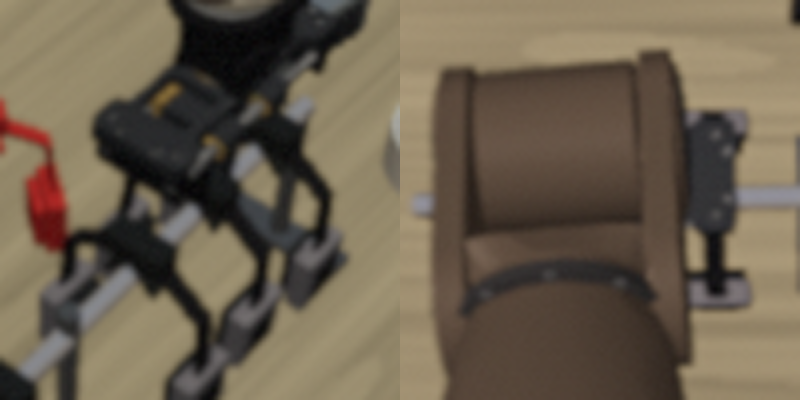

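Emit:
move_arm:
  targets:
    - [0,0,-0.001,0,0,0,-1]
    - [0,0,-0.002,0,0,0,-1]
    - [0,0,-0.002,0,0,0,-0.1]
    - [0,0,-0.002,0,0,0,-0.1]
    - [0,0,-0.002,0,0,0,-0.1]
    - [0,0,0.02,0,0,0,-0.1]
    - [0,0,0.05,0,0,0,-0.1]
    - [0,0,0.1,0,0,0,-0.1]
    - [0,0,0.15,0,0,0,-0.1]
    - [0,0,0.15,0,0,0,-0.1]

```text
t: 20.9
eef_pos: [616.7, 121.6, 319.8]
tcp_rot: [-3.084, 1.56, 0.084]
ft_force: [-0.2, 0.0, -0.7]
opening: 0.453
```

```bash
python3 see.py 16
```

```text
t 20.9 pos [616.7 121.6 319.8] jawline 91.53 tilt [-1.    -0.001 -0.011] j [ 0.09  0.41  1.41 -0.    1.31  1.63] F [-0.2  0.  -0.7] op 0.453
```

View pics/v16.png

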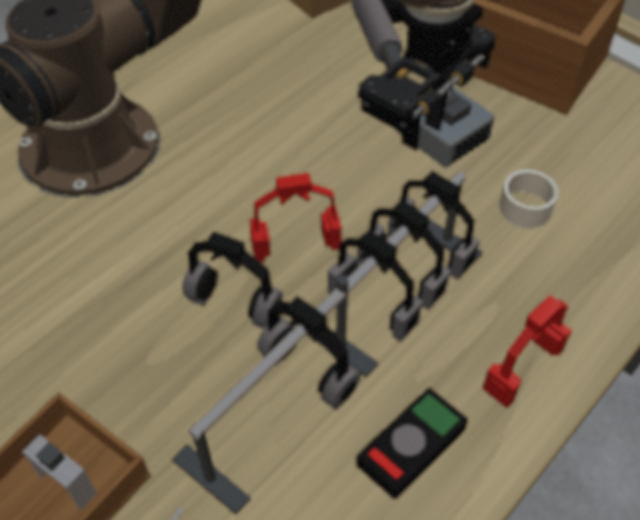

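View pics/u16.png

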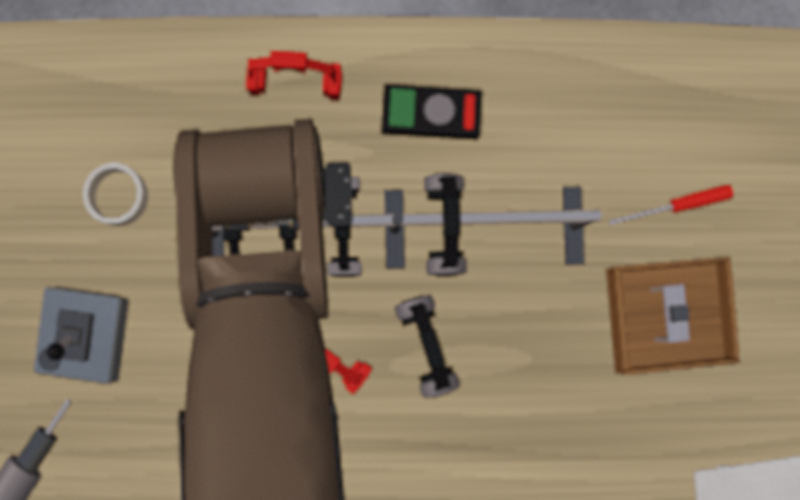

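Emit:
move_arm:
  targets:
    - [-0.1665,-0.194,0,0,0,16.5,0.1]
    - [-0.1665,-0.194,0,0,0,16.5,0.1]
    - [-0.1665,-0.194,0,0,0,16.5,0.1]
    - [-0.1665,-0.194,0,0,0,16.5,0.1]
    - [-0.1665,-0.194,0,0,0,16.5,0.1]
    - [-0.1665,-0.194,0,0,0,16.5,0.1]
    - [-0.1665,-0.194,-0.05,0,0,16.5,0.1]
    - [-0.1665,-0.194,-0.1,0,0,16.5,0.1]
    - [-0.1665,-0.194,-0.145,0,0,16.5,0.1]
    - [-0.1665,-0.194,-0.145,0,0,16.5,0.1]

```text
t: 22.0
eef_pos: [445.8, -71.5, 162.9]
tcp_rot: [-0.619, 1.56, 2.838]
ft_force: [-0.3, 0.9, 1.1]
opening: 0.549
```

```bash
python3 zoom.py 17 449 -72.5 140
```

```text
t 22.0 pos [445.8 -71.5 162.9] jawline 108.03 tilt [-1.    -0.006  0.009] j [-0.31  0.32  2.02 -0.    0.81  0.95] F [-0.3  0.9  1.1] op 0.549
```

View pics/z17.png

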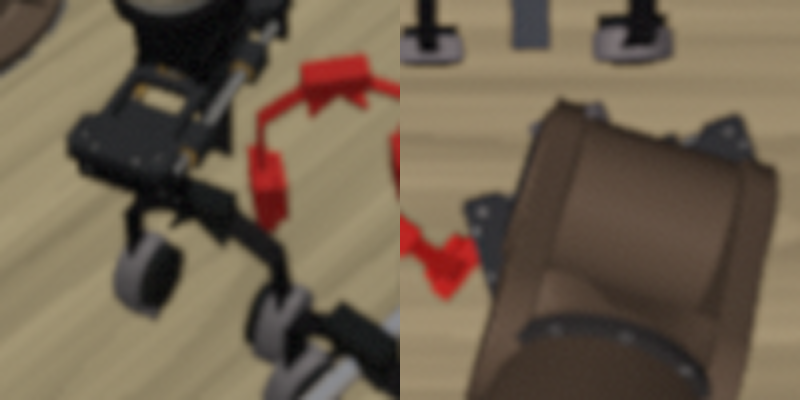

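Emit:
move_arm:
  targets:
    - [0,0,0,0,0,0,0.1]
    - [0,0,0,0,0,0,0.1]

```text
t: 22.3
eef_pos: [449.3, -72.7, 169.4]
tcp_rot: [2.498, 1.568, -0.329]
ft_force: [0.1, -0.1, -0.3]
opening: 0.547
```

Emit:
move_arm:
  targets:
    - [0,0,-0.01,0,0,0,0.1]
    - [0,0,-0.025,0,0,0,0.1]
    - [0,0,-0.034,0,0,0,0.1]
    - [0,0,-0.034,0,0,0,0.1]

```text
t: 22.7
eef_pos: [448.1, -72.5, 132.9]
tcp_rot: [-0.569, 1.569, 2.887]
ft_force: [-0.2, -0.2, 0.5]
opening: 0.551
```

```bash
python3 zoom.py 18 449 -72.5 140
```

```text
t 22.7 pos [448.1 -72.5 132.9] jawline 108.02 tilt [-1.    -0.001  0.001] j [-0.31  0.37  2.06 -0.    0.72  0.95] F [-0.2 -0.2  0.5] op 0.551
```

View pics/z18.png

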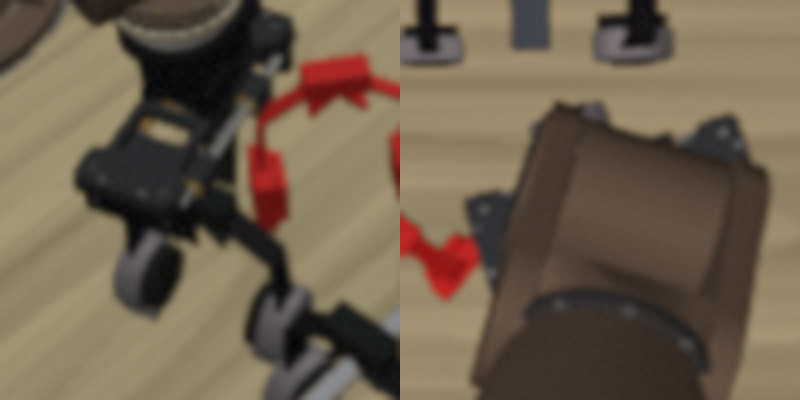

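Emit:
move_arm:
  targets:
    - [0.001,0,0.001,0,0,0,-1]
    - [0.001,0,0.001,0,0,0,-1]
    - [0.001,0,0.001,0,0,0,-1]
    - [0.001,0,0.001,0,0,0,-1]
    - [0.001,0,0.001,0,0,0,-1]
    - [0.001,0,0.001,0,0,0,-1]

```text
t: 23.4
eef_pos: [449.5, -72.6, 134.8]
tcp_rot: [2.171, 1.571, -0.656]
ft_force: [-0.7, 1.0, 1.8]
opening: 0.251
```

Emit:
move_arm:
  targets:
    - [0,0,0.02,0,0,0,-1]
    - [0,0,0.06,0,0,0,-1]
    - [0,0,0.11,0,0,0,-1]
    - [0,0,0.16,0,0,0,-1]
    - [0,0,0.2,0,0,0,-1]
    - [0,0,0.21,0,0,0,-1]
    - [0,0,0.21,0,0,-16.5,-1]
    - [0,0,0.21,0,0,-16.5,-1]
    - [0,0,0.21,0,0,-16.5,-1]
    - [0,0,0.21,0,0,-16.5,-1]

```text
t: 24.4
eef_pos: [449.2, -72.5, 343.8]
tcp_rot: [-0.268, 1.569, 2.904]
ft_force: [1.0, 0.2, -2.8]
opening: 0.249
```

```bash
python3 zoom.py 19 449 -72.5 310
```

```text
t 24.4 pos [449.2 -72.5 343.8] jawline 91.76 tilt [-1.    -0.     0.002] j [-0.31  0.12  1.75 -0.    1.27  1.23] F [ 1.   0.2 -2.8] op 0.249
```

View pics/z19.png

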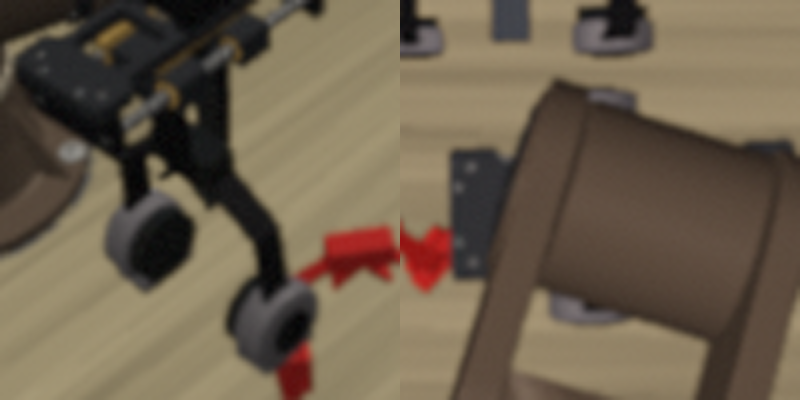

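Run:
```python
from h import *
s=load('scene19');u,v=map(int,proj(s,[449,-72.5,310]))
f=lambda p:(p[0]/4+u-50,p[1]/4+v-50)
a=onz(s,*f((150,241)),239);b=onz(s,*f((273,325)),239);print(a,b,(a+b)/2,np.linalg.norm(a-b),np.degrees(np.arctan2(*(b-a)[[1,0]])))
```

```text
[393.30925612 -76.68518393 239.        ] [505.87573706 -74.70014742 239.        ] [449.59249659 -75.69266568 239.        ] 112.58398199183888 1.0102690068537095
```

Emit:
move_arm:
  targets:
    - [0.1725,-0.101,0,0,0,0,-1]
    - [0.1725,-0.101,0,0,0,0,-1]
    - [0.1725,-0.101,0,0,0,0,-1]
    - [0.1725,-0.101,0,0,0,0,-1]
    - [0.1725,-0.101,0,0,0,0,-1]
    - [0.1725,-0.101,0,0,0,0,-1]
    - [0.1725,-0.101,0,0,0,0,-1]
    - [0.1725,-0.101,-0.04,0,0,0,-1]
    - [0.1725,-0.101,-0.08,0,0,0,-1]
    - [0.1725,-0.101,-0.08,0,0,0,-1]

```text
t: 25.5
eef_pos: [619.5, -172.2, 261.0]
tcp_rot: [-0.394, 1.563, 2.775]
ft_force: [-0.1, 0.4, -1.5]
opening: 0.25
```

```bash
python3 zoom.py 20 622 -173 250
```

```text
t 25.5 pos [ 619.5 -172.2  261. ] jawline 91.59 tilt [-1.    -0.003  0.007] j [-0.37  0.48  1.45 -0.    1.22  1.17] F [-0.1  0.4 -1.5] op 0.25
```

View pics/z20.png

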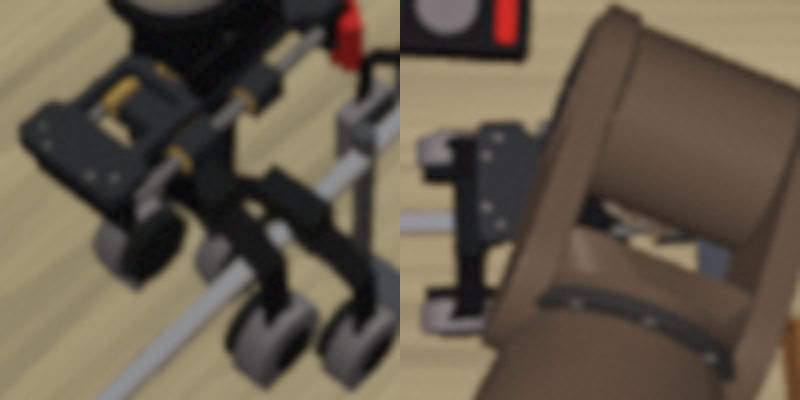

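Emit:
move_arm:
  targets:
    - [0,0,-0.03,0,0,0,-1]
    - [0,0,-0.055,0,0,0,-1]
    - [0,0,-0.066,0,0,0,-1]
    - [0,0,-0.066,0,0,0,-1]
    - [0,0,-0.066,0,0,0,-1]

```text
t: 26.1
eef_pos: [622.8, -173.8, 200.8]
tcp_rot: [2.721, 1.568, -0.393]
ft_force: [0.2, -0.7, -2.2]
opening: 0.249
```

```bash
python3 zoom.py 21 622 -173 180
```

```text
t 26.1 pos [ 622.8 -173.8  200.8] jawline 91.53 tilt [-1.     0.001 -0.002] j [-0.37  0.53  1.52 -0.    1.08  1.17] F [ 0.2 -0.7 -2.2] op 0.249
```

View pics/z21.png

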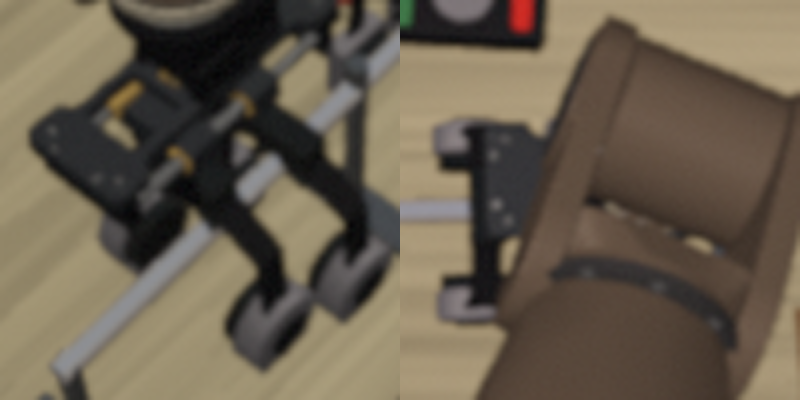

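Emit:
move_arm:
  targets:
    - [-0.0005,-0.004,-0.01,0,0,0,-1]
    - [-0.0005,-0.004,-0.022,0,0,0,-1]
    - [-0.0005,-0.004,-0.033,0,0,0,-1]
    - [-0.0005,-0.004,-0.038,0,0,0,-1]
    - [-0.0005,-0.004,-0.038,0,0,0,-1]

```text
t: 26.7
eef_pos: [624.1, -178.2, 161.4]
tcp_rot: [2.833, 1.564, -0.282]
ft_force: [10.3, -1.7, 3.1]
opening: 0.249
```

```bash
python3 zoom.py 22 622 -173 150
```

```text
t 26.7 pos [ 624.1 -178.2  161.4] jawline 91.51 tilt [-1.     0.002 -0.007] j [-0.38  0.58  1.56  0.    1.    1.16] F [10.3 -1.7  3.1] op 0.249
```

View pics/z22.png

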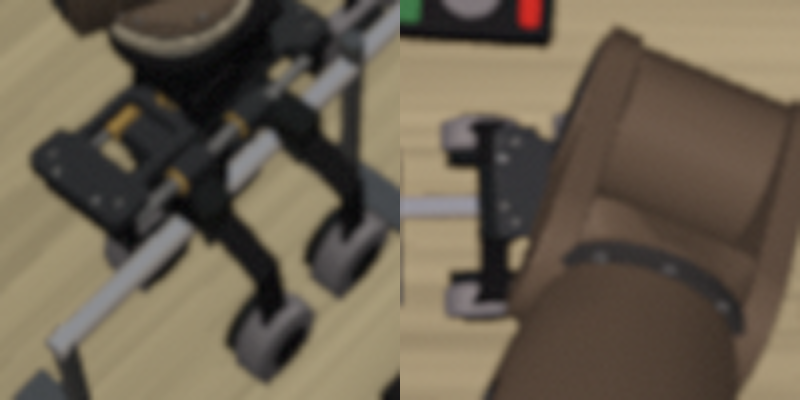

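Emit:
move_arm:
  targets:
    - [0.0015,0,0.001,0,0,0,-1]
    - [0.003,0,0.001,0,0,0,-1]
    - [0.003,0,0.001,0,0,0,-1]

```text
t: 27.1
eef_pos: [624.6, -177.6, 161.2]
tcp_rot: [-0.094, 1.571, 3.075]
ft_force: [2.2, -0.2, -1.2]
opening: 0.251
```

Emit:
move_arm:
  targets:
    - [0,0,0,0,0,0,-0.1]
    - [0,0,0,0,0,0,-0.1]
    - [0,0,0,0,0,0,-0.1]
    - [0,0,0,0,0,0,-0.1]
    - [0,0,0.02,0,0,0,-0.1]
    - [0,0,0.05,0,0,0,-0.1]
    - [0,0,0.1,0,0,0,-0.1]
    - [0,0,0.15,0,0,0,-0.1]
    - [-0.1,0,0.15,0,0,0,-1]
    - [-0.1,0,0.15,0,0,0,-1]

```text
t: 28.1
eef_pos: [523.9, -177.6, 312.7]
tcp_rot: [2.604, 1.568, -0.51]
ft_force: [-0.1, -0.3, -0.2]
opening: 0.337
```

Emit:
move_arm:
  targets:
    - [-0.1,0,0.02,0,0,0,-1]
    - [-0.1,0,0.02,0,0,0,-1]
    - [-0.1,0.1,0.02,0,0,0,-1]
    - [-0.1,0.1,0.02,0,0,0,-1]

```text
t: 28.5
eef_pos: [423.1, -78.2, 332.4]
tcp_rot: [2.771, 1.569, -0.35]
ft_force: [1.2, -0.1, 0.1]
opening: 0.02
```

```bash
python3 see.py 23
python3 - <<'E'
from h import *
b=load('top23')['img'];cv2.imwrite('pics/bl23.png',cv2.resize(b[200:260,70:150],(800,600),interpolation=cv2.INTER_CUBIC))
E
```

```text
t 28.5 pos [423.1 -78.2 332.4] jawline 91.17 tilt [-1.     0.001 -0.002] j [-0.34  0.09  1.82 -0.    1.23  1.21] F [ 1.2 -0.1  0.1] op 0.02
```

View pics/v23.png

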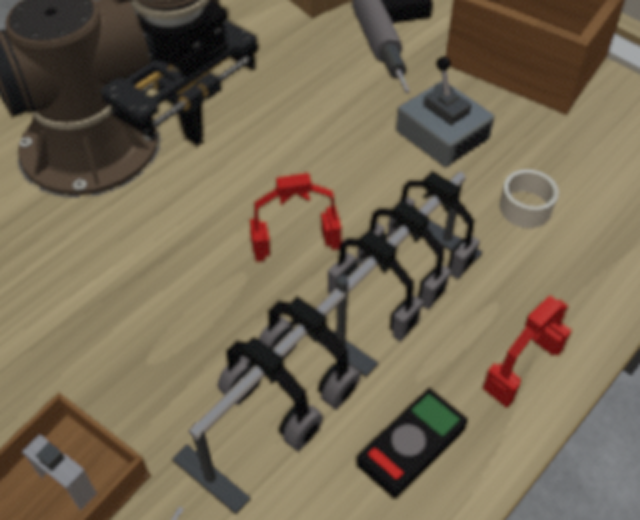

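View pics/u23.png

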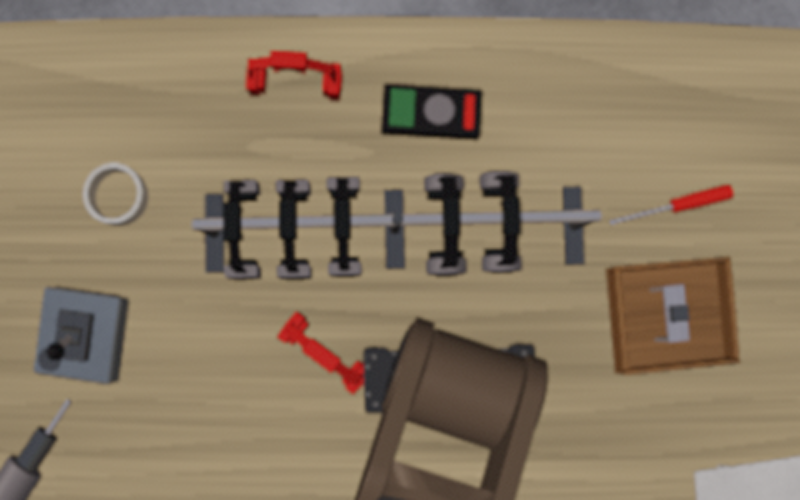

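View pics/bl23.png

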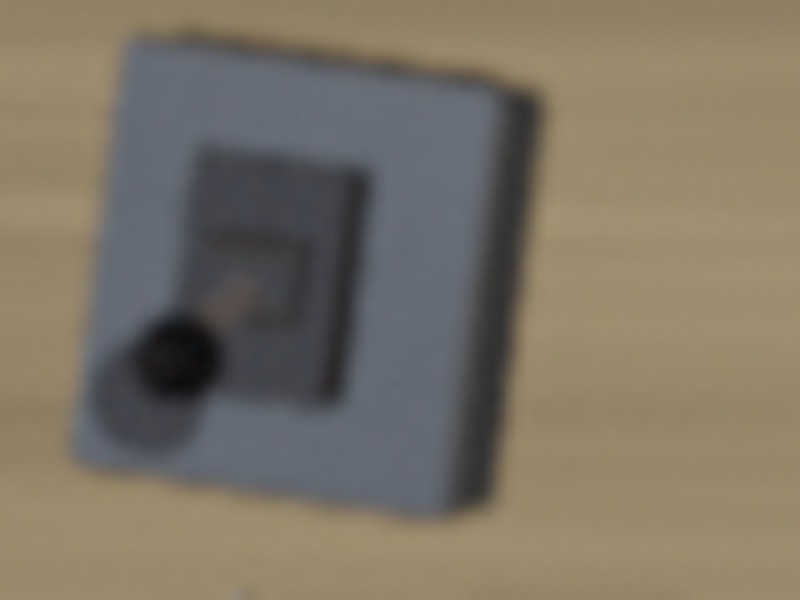

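Run:
```python
from h import *
t=load('top23');s=load('scene23')
print(tri(t,(87.5,235.2),s,(301.5,81.0)))
im=s['img'];cv2.imwrite('pics/bs23.png',cv2.resize(im[60:150,260:350],(600,600),interpolation=cv2.INTER_CUBIC))
for p in [(128,40),(505,90),(450,515),(75,462)]: print(onz(t,p[0]/10+69.5,p[1]/10+199.5,60))
```

```text
(array([437.85944796, 438.84062327, 154.714289  ]), np.float64(0.17146251771847296))
[526.94098374 486.56047879  60.        ]
[513.57993508 372.02936057  60.        ]
[390.21386192 386.98526464  60.        ]
[403.05111245 501.036194    60.        ]
```

View pics/bs23.png

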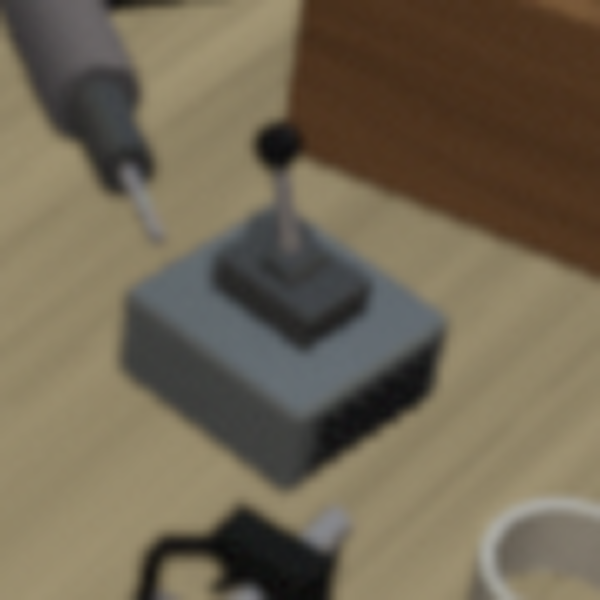

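Run:
```python
from h import *
t=load('top23');s=load('scene23')
for z in (75,82): print(onz(t,93.8,228.9,z), onz(t,97,227.5,z))
# scene top corners
f=lambda p:(p[0]*.15+259.6,p[1]*.15+59.6)
P=[(130,293),(300,415),(445,325),(275,205)]
for p in P: print(onz(s,*f(p),60).round(1))
print(tri(t,(87.5,235.2),s,f((278,143))))
for th in (-.5,-.3,0,.5):
    d=np.array([.9916,-.129,0]); p=np.array([458.5,436.6,82])+70*(np.sin(th)*d+np.cos(th)*np.array([0,0,1])); print(th,p.round(1),np.round(proj(t,p),1),np.round(proj(s,p),1))
```

```text
[453.55261517 445.43573171  75.        ] [457.752699   435.86662262  75.        ]
[453.70497916 443.29364666  82.        ] [457.88423887 433.77198147  82.        ]
[390.5 388.7  60. ]
[511.6 374.8  60. ]
[527.6 480.9  60. ]
[404.  497.8  60. ]
(array([437.59851153, 438.67607798, 154.50491052]), np.float64(0.5039388499669283))
-0.5 [425.2 440.9 143.4] [ 88.  239.6] [298.5  81.8]
-0.3 [438.  439.3 148.9] [ 88.  235.1] [301.4  82.4]
0 [458.5 436.6 152. ] [ 88.7 227.6] [306.   84.6]
0.5 [491.8 432.3 143.4] [ 91.3 215.5] [313.   91.7]
```

Emit:
move_arm:
  targets:
    - [0.03,0.48,0,0,0,-8.5,-1]
    - [0.03,0.48,0,0,0,-8.5,-1]
    - [0.03,0.48,0,0,0,-8.5,-1]
    - [0.03,0.48,0,0,0,-8.5,-1]
    - [0.03,0.48,0,0,0,-8.5,-1]
    - [0.03,0.48,0,0,0,-8.5,-1]
    - [0.03,0.48,0,0,0,-8.5,-1]
    - [0.03,0.48,0,0,0,-8.5,-1]
    - [0.03,0.48,0,0,0,-8.5,-1]
    - [0.03,0.48,0,0,0,-8.5,-1]

```text
t: 29.6
eef_pos: [454.4, 404.8, 331.3]
tcp_rot: [1.081, 1.571, -2.181]
ft_force: [1.0, -1.0, 0.7]
opening: 0.004
```

```bash
python3 w.py
```

```text
t 29.6 pos [454.4 404.8 331.3] jawline 83.09 tilt [-1.  0.  0.] j [ 0.62  0.38  1.43 -0.    1.33  2.31] F [ 1.  -1.   0.7] op 0.004
```

Emit:
move_arm:
  targets:
    - [-0.064,0.041,0,0,0,0,-1]
    - [-0.064,0.041,0,0,0,0,-1]
    - [-0.064,0.041,-0.05,0,0,0,-1]
    - [-0.064,0.041,-0.1,0,0,0,-1]
    - [-0.064,0.041,-0.14,0,0,0,-1]
    - [-0.064,0.041,-0.14,0,0,0,-1]
    - [-0.064,0.041,-0.14,0,0,0,-1]

```text
t: 30.3
eef_pos: [391.1, 443.5, 192.5]
tcp_rot: [1.557, 1.571, -1.707]
ft_force: [0.1, -0.1, 0.4]
opening: 0.004
```

```bash
python3 zoom.py 24 420 442 140
```

```text
t 30.3 pos [391.1 443.5 192.5] jawline 83.02 tilt [-1.  0.  0.] j [ 0.74  0.47  1.67 -0.    1.01  2.43] F [ 0.1 -0.1  0.4] op 0.004
```

View pics/z24.png

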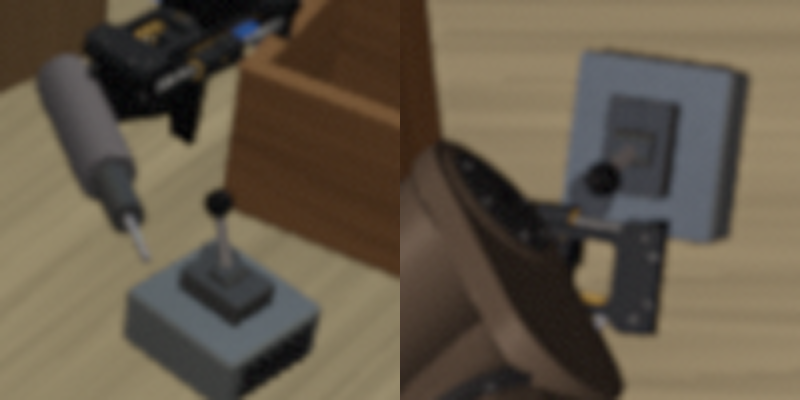

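Emit:
move_arm:
  targets:
    - [0,0,-0.03,0,0,0,-1]
    - [0,0,-0.055,0,0,0,-1]
    - [0,0,-0.06,0,0,0,-1]
    - [0,0,-0.06,0,0,0,-1]
    - [0.02,-0.0026,-0.06,0,0,0,-1]
    - [0.03,-0.004,-0.06,0,0,0,-1]
    - [0.04,-0.005,-0.06,0,0,0,-1]
    - [0.05,-0.0065,-0.06,0,0,0,-1]
    - [0.06,-0.0078,-0.06,0,0,0,-1]
    - [0.06,-0.0078,-0.06,0,0,0,-1]

```text
t: 31.4
eef_pos: [451.9, 435.3, 131.6]
tcp_rot: [3.136, 1.57, -0.128]
ft_force: [0.4, 0.8, -0.9]
opening: 0.002
```

```bash
python3 zoom.py 25 450 440 140
```

```text
t 31.4 pos [451.9 435.3 131.6] jawline 82.97 tilt [-1.  0. -0.] j [ 0.66  0.58  1.64 -0.    0.92  2.36] F [ 0.4  0.8 -0.9] op 0.002
```

View pics/z25.png

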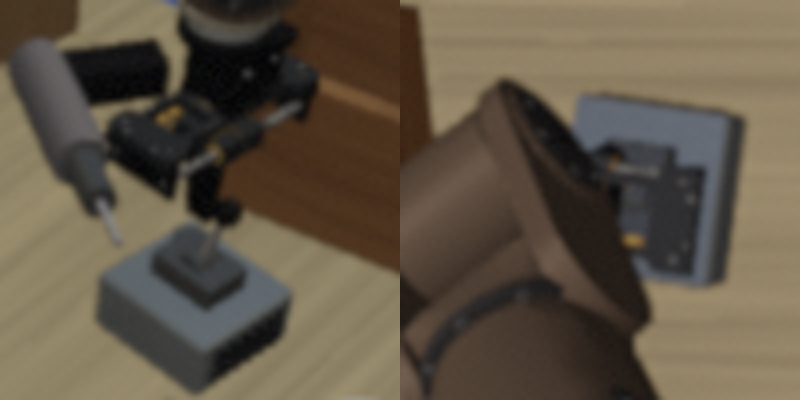

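Lever is moving. Continue in small steps, watching the force.

Emit:
move_arm:
  targets:
    - [0.006,-0.0008,0,0,0,0,-1]
    - [0.012,-0.0015,0,0,0,0,-1]
    - [0.015,-0.002,0,0,0,0,-1]
    - [0.015,-0.002,0,0,0,0,-1]

```text
t: 31.9
eef_pos: [465.1, 433.7, 131.6]
tcp_rot: [0.193, 1.569, -3.07]
ft_force: [-3.9, 0.4, 1.1]
opening: 0.006
```

Emit:
move_arm:
  targets:
    - [0.003,-0.0004,0,0,0,0,-1]
    - [0.003,-0.0004,0,0,0,0,-1]
    - [0.003,-0.0004,0,0,0,0,-1]

```text
t: 32.2
eef_pos: [465.6, 433.6, 131.5]
tcp_rot: [0.277, 1.565, -2.986]
ft_force: [-15.1, 3.6, 4.9]
opening: 0.004
```

```bash
python3 zoom.py 26 470 435 140
```

```text
t 32.2 pos [465.6 433.6 131.5] jawline 83.05 tilt [-1.     0.002  0.005] j [0.64 0.6  1.61 0.   0.94 2.34] F [-15.1   3.6   4.9] op 0.004
```

View pics/z26.png

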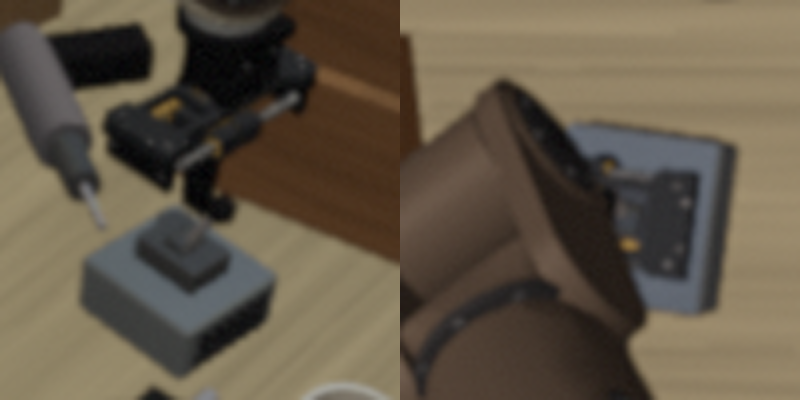

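Emit:
move_arm:
  targets:
    - [-0.02,0.0026,0,0,0,0,-1]
    - [-0.05,0.0065,0,0,0,0,-1]
    - [-0.07,0.009,0,0,0,0,-1]
    - [-0.07,0.009,0.05,0,0,0,-1]
    - [-0.07,0.009,0.1,0,0,0,-1]
    - [-0.07,0.009,0.15,0,0,0,-1]
    - [-0.07,0.009,0.18,0,0,0,-1]
    - [-0.07,-0.04,0.18,0,0,0,-1]
    - [-0.07,-0.09,0.18,0,0,0,-1]
    - [-0.07,-0.14,0.18,0,0,0,-1]

```text
t: 33.3
eef_pos: [398.2, 291.7, 311.9]
tcp_rot: [-2.934, 1.57, 0.087]
ft_force: [1.5, 0.2, 0.9]
opening: 0.002
```

Emit:
move_arm:
  targets:
    - [0,-0.05,0,0,0,0,-1]
    - [0,-0.1,0,0,0,0,-1]
    - [0.04,-0.15,0,0,0,0,-1]
    - [0.04,-0.2,0,0,0,0,-1]
    - [0.04,-0.2,0,0,0,0,-1]
    - [0.04,-0.2,0,0,0,0,-1]

```text
t: 33.9
eef_pos: [438.8, 91.8, 311.9]
tcp_rot: [2.934, 1.57, -0.333]
ft_force: [-0.4, 0.2, 0.8]
opening: 0.005
```

```bash
python3 see.py 27
python3 - <<'E'
from h import *
t=load('top27');s=load('scene27')
cv2.imwrite('pics/b27.png',np.hstack([cv2.resize(s['img'][60:120,270:330],(400,400),interpolation=cv2.INTER_CUBIC),cv2.resize(t['img'][200:260,70:130],(400,400),interpolation=cv2.INTER_CUBIC)]))
E
```

```text
t 33.9 pos [438.8  91.8 311.9] jawline 82.84 tilt [-1.  0. -0.] j [ 0.06  0.13  1.82 -0.    1.18  1.75] F [-0.4  0.2  0.8] op 0.005
```

View pics/b27.png

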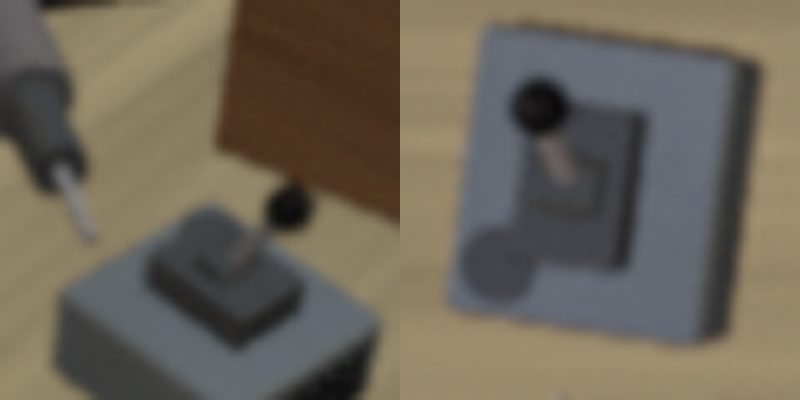

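View pics/v27.png

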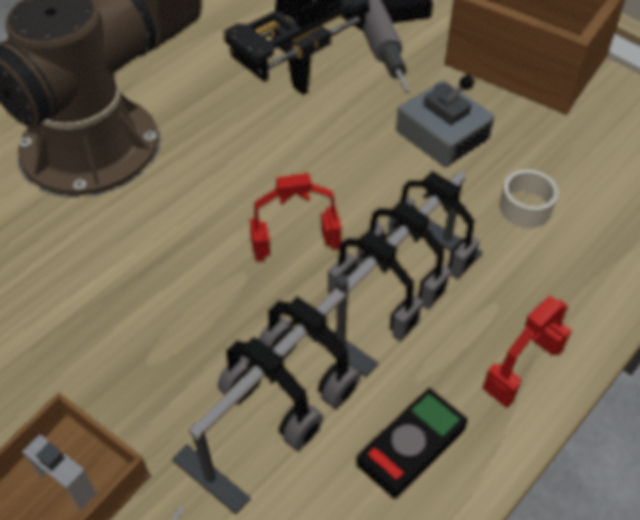

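View pics/u27.png

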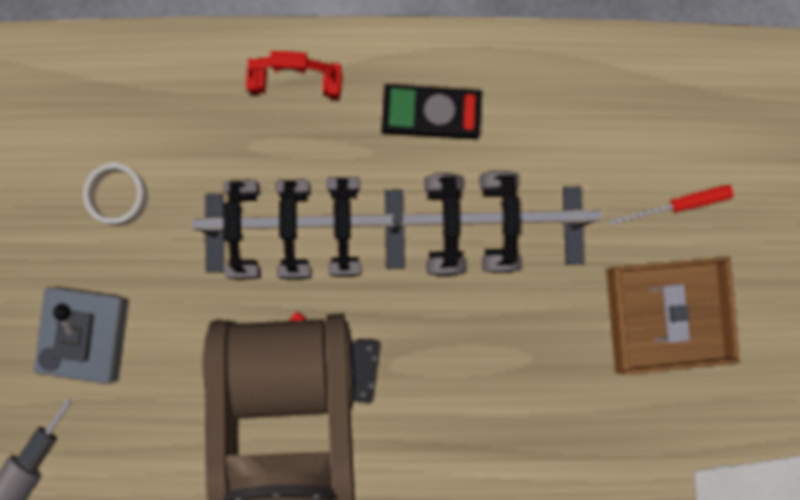

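```bash
python3 -c "
from cell import job_done;print(job_done())"
```

```text
the job is handed in; nothing more can be done
None
```

I handed the job in at about 34 s, with every placement finished before I touched the blower lever. `job_done` gave no verdict.

- **Placements:** The one saddle on the rail is standing in the wooden box. The two rectangular pairs hang on the +y side with the hung rectangular pair, and the one round pair hangs on the -y side with the hung round pair. In the last pictures from both cameras all five pairs are astride the rail and upright.
- **Blower:** I pushed the lever until it hit its stop, at about 15 N. The ball then showed at top (90.6, 215.4) and scene (313.1, 90.8). Fully on predicts (91.3, 215.5) and (313.0, 91.7).
- **Other objects:** The tape roll, multimeter, screwdriver and the two red look-alikes look unmoved. The arm partly hides the nearer red one in the last top view, but the scene camera shows it in place. I saw no pair get knocked aside.
- **Checks that disagreed:** Before the push, the lever appeared to lean about 0.3 rad rather than the stated 0.5. The round pair met about 10 N sideways as it seated, so I shifted it 3 mm before letting go.

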